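# Take two objective lenses from behind the stain bottles

## Robot

A 7-joint arm with a two-finger parallel gripper is mounted at the origin on the work surface. World frame = base frame: x ahead of the robot, y to its left, z up, the work surface at z = 0. Lengths are in mm, angles in rad, forces in N, time in s.
With the tool pointing down it reaches from about 350 to 900 mm from the base axis. Payload 7.2 kg.
Tool frame: the origin (TCP) lies midway between the tips of the shut fingers; the grasp point (between the pads) lies 19 mm behind it; z points along the fingers, y is the line along which they close (so a half turn about z gives the same grasp; the last joint's range is limited). The gripper opens to 88 mm and grips with 3 to 60 N. Pads are 20 mm wide; open, the fingers measure 115 mm over their backs; the gripper's body (75 mm by 178 mm) begins 61 mm behind the grasp point.
Start: joints at [-1.197, 0.411, -0.013, 1.596, 0.006, 1.134, -0.082], TCP at [267.239, 564.989, 222.653] pointing down, gripper open.
Joint ranges: [-2.95, 2.95], [-0.29, 1.99], [-1.47, 1.44], [0.14, 2.54], [-1.03, 4.17], [0.13, 1.85], [-2.86, 2.86]. Speed limits (rad/s): [2.39, 2.39, 3.01, 3.01, 3.14, 3.14, 3.14].

## Interface

Orientations are given as [roll, pitch, yaw] about the fixed x, y, z axes, in that order (R = Rz(yaw) Ry(pitch) Rx(roll)).
In Python, from rig import ctrl gives the robot as it stands. The module is installed in compiled form; this text tells all that it offers.
- The arm moves only by the tool drive_tool, never from a script. Its arguments are lists of equal length, an entry for each row: "linear": the shift along the tool's x, y, z in units of 0.15 m (1.0 is 0.15 m), a list of three; "turn": the turn, a rotation vector about the tool's x, y, z in units of pi rad (1.0 is pi rad), a list of three; "fingers": the opening, from 0 (shut) to 1 (fully open). In form: {"linear": [[x, y, z], ...], "turn": [[ax, ay, az], ...], "fingers": [fingers, ...]}. A call has 1 to 5 rows; each row is the pose to reach, as a shift and turn from the pose commanded when the call began, along the tool's axes at that moment, turning the shorter way round; what a row does not reach only later rows make up. A row lasts 1/8 s, in which the tool goes at most 62.5 mm and 10.7 degrees, less where a joint would pass 70% of its speed; a pose out of reach is approached as far as the arm can. A call with a number of a shift or a turn outside -1 to 1 is refused whole. A call with a gripper value outside its range is refused whole. The fingers move at their own pace and stop on an object; "force" is the grip in N (left out, the last holds). Time passes only in rows, so rows that repeat a pose let the fingers close. It gives the time, the measured TCP pose, the force, the opening and the grip force at its end, in the units of the state.
- ctrl.sense(): the state, without advancing time (a new reading comes with each control period).
- ctrl.snapshot(name): name is "side" or "top" or "wrist"; returns the picture (420x560x3 uint8, blue, green, red); there is no depth.
- ctrl.camera_params(name): a dict with "intrinsics" (3x3 intrinsics, pixels), "R" (3x3) and "t" (3): a world point X has camera coordinates R X + t; the wrist camera has in their place "T_tool_cam" (4x4, takes a point from camera to tool coordinates, whose origin is the TCP and whose axes are the flange's). Camera axes: x right, y down, z forward; pixel columns grow to the right and rows downward; lengths in mm; the calibration is good to about 2 mm. A picture is of the moment at which its call begins: read the wrist's pose just before it. camera_params takes no time and is no camera call.
- ctrl.close_job(): hands the job in; it is judged then, once.
The state is a dict: "clock": time; "joint_pos": joint angles; "joint_vel": joint speeds; "joint_efforts": joint torques, N m; "tcp_pos": TCP position; "tool_rot": TCP orientation; "ft_force": force on the tool from outside, world axes, zero at the start; "ft_torque": the same for the moment, N m; "finger_gap": opening from 0.0 (shut) to 1.0 (fully open); "gripper_force": force on a finger pad.
Only numpy, scipy, OpenCV 4.12 (cv2) and the standard library are available. Lean on these libraries where they do the work, as an engineer would, in place of code of your own. Each camera call takes 0.05 s, during which the arm holds its last target. There are 200 camera calls.

## Task

Two microscope lenses sit in the sprung clips behind the stain bottles: move both bottles out of the way, standing upright on the teal mat, before you touch the lenses. Then pull the lenses out one at a time and stand each upright in the cup of its own colour; only when both are in their cups, put each bottle back upright on the middle of the disc of its cap's colour. Do not push the glass dish about and do not knock a bottle or lens over.

Things in the scene. Friction and masses are not known exactly. Their poses are not given: they have to be found in the camera images.
- bottle_red: Brown stain bottle with red cap, loose, upright, 112 mm tall, 140 g; body 40 mm diameter from 0 to 80 mm up (grip at about 62), shoulder to 88 mm, cap 27 mm wide above. Origin: centre of its underside; z up; round. Starts on the red disc, overtopping the lens behind it, so that a gripper does not fit over that lens until the bottle is gone.
- bottle_green: Brown stain bottle with green cap, loose, upright, 112 mm tall, 140 g; body 40 mm diameter from 0 to 80 mm up (grip at about 62), shoulder to 88 mm, cap 27 mm wide above. Origin: centre of its underside; z up; round. Starts on the green disc, overtopping the lens behind it, so that a gripper does not fit over that lens until the bottle is gone.
- disc_red: Flat red disc fixed on the rack, place of the bottle with the red cap: 64 mm diameter, 3 mm thick. Origin: centre of its underside, 6 mm above the desk. Its x axis points to the clip behind it, its y axis along the rack; the other disc is 110 mm away. A bottle here has a lens about 15 mm behind its side: grip it left and right, fingers closing along this y axis.
- disc_green: Flat green disc fixed on the rack, place of the bottle with the green cap: 64 mm diameter, 3 mm thick. Origin: centre of its underside, 6 mm above the desk. Its x axis points to the clip behind it, its y axis along the rack; the other disc is 110 mm away. A bottle here has a lens about 15 mm behind its side: grip it left and right, fingers closing along this y axis.
- lens_yellow: Loose upright objective lens, steel with yellow band and collar, 62 mm tall, 90 g. Origin: centre of underside; z up; round. Barrel 28 mm wide from 16 to 49 mm up (grip at about 38). Starts in a sprung clip on the plywood rack, 50 mm behind a disc, underside 10 mm over the desk; the clip is 14 mm high above the underside. Pull straight up: a detent of about 10 N, free after 12 mm.
- lens_blue: Loose upright objective lens, steel with blue band and collar, 62 mm tall, 90 g. Origin: centre of underside; z up; round. Barrel 28 mm wide from 16 to 49 mm up (grip at about 38). Starts in a sprung clip on the plywood rack, 50 mm behind a disc, underside 10 mm over the desk; the clip is 14 mm high above the underside. Pull straight up: a detent of about 10 N, free after 12 mm.
- cup_yellow: Yellow cup for the lens with the yellow band, fixed on a white board beside the rack: 48 mm outside, 40 mm inside diameter, 15 mm tall, floor 4 mm thick. Origin: centre of its underside, 3 mm above the desk; z up. The two cups are about 100 mm apart. A lens in it has its underside 4 mm above this origin.
- cup_blue: Blue cup for the lens with the blue band, fixed on a white board beside the rack: 48 mm outside, 40 mm inside diameter, 15 mm tall, floor 4 mm thick. Origin: centre of its underside, 3 mm above the desk; z up. The two cups are about 100 mm apart. A lens in it has its underside 4 mm above this origin.
- mat: Flat teal mat on the desk beside the rack, fixed: 200 mm along its x axis, 110 mm along its y axis, 3 mm thick; origin at the centre of its underside, on the desk. There is room for both bottles side by side along x, e.g. 50 mm either side of the middle.
- dish: Round covered glass dish, 94 mm diameter, 19 mm tall, loose, lying beyond the rack; origin at the centre of its underside. A bystander: leave it alone.
Things that resemble listed ones, but are neither listed nor needed, are in the scene too. Leave any green or pink look-alike of the cup_blue alone.

How it is judged:
By the outcome, as a careful person would: the job done as asked, in the order asked, and still so for the second after the job is handed in, with the robot touching nothing.
It also fails if it takes over 144 s, if anything falls off the work surface, if the arm or the gripper's body presses on something with over 40 N, if the wrist force passes 120 N, or if a joint passes its speed limit or range.

## Working session

There is one attempt and no reset: what is moved stays moved. The work goes in short steps, Python scripts to look and compute and a tool call to move; the robot and the scene stay as the last step left them, time stands still between calls to the robot, and variables do not carry over. Pictures are saved under pics/ and viewed, at most 14 in all, crops included, and the job is handed in when it is done.

Besides the shell and the picture viewer there is one more tool, called by a JSON object that holds its "fn" and its "kwargs", one argument or row to a line. drive_tool: Moves the arm, as the interface text tells. Shifts and turns lie within -1 to 1; 1 stands for 0.15 m of shift or pi rad of turn. Its arguments: {"type":"object","properties":{"linear":{"type":"array"},"turn":{"type":"array"},"fingers":{"type":"array"},"force":{"type":"number"}},"required":["linear","turn","fingers"]}

```bash
mkdir -p pics; cat > h.py <<'E'
import numpy as np,cv2
from rig import ctrl
def ray(name,u,v,s=None):
    p=ctrl.camera_params(name);K=np.array(p["intrinsics"])
    d=np.linalg.inv(K)@[u,v,1.]
    if name=="wrist":
        from scipy.spatial.transform import Rotation as Ro
        T=np.array(p["T_tool_cam"]);Rt=Ro.from_euler('xyz',s["tool_rot"]).as_matrix()
        return Rt@T[:3,3]+np.array(s["tcp_pos"]),Rt@T[:3,:3]@d
    R=np.array(p["R"]);t=np.array(p["t"]).ravel()
    return -R.T@t,R.T@d
def onz(name,u,v,z,s=None):
    o,d=ray(name,u,v,s);return o+d*(z-o[2])/d[2]
E
python3 - <<'E'
from h import *
s=ctrl.sense();print(s)
for n in("top","side","wrist"):
    cv2.imwrite(f"pics/{n}0.png",ctrl.snapshot(n))
    p=ctrl.camera_params(n);print(n,{k:np.round(v,3).tolist() for k,v in p.items()})
E
```

```text
{'clock': 0.0, 'joint_pos': array([-1.19720126,  0.41189058, -0.01272832,  1.59704094,  0.00556626,
        1.13429061, -0.08219894]), 'joint_vel': array([ 0.00111182,  0.00169149, -0.00097847, -0.00031222,  0.00043901,
        0.00010504,  0.00124655]), 'joint_efforts': array([ 7.54006828e-05, -5.87936711e+01,  6.41769134e-01, -2.91088325e+01,
       -5.38522995e-02,  1.82202423e-02,  1.75555319e-04]), 'tcp_pos': array([267.03012873, 564.52463383, 221.81605858]), 'tool_rot': array([-3.13999984e+00,  7.60457879e-05,  2.69982399e+00]), 'ft_force': array([-0.49016981,  0.45032286, -0.48412268]), 'ft_torque': array([-0.01107094,  0.03309627, -0.02414693]), 'gripper_force': 0.0, 'finger_gap': 1.0017169953559029}
top {'intrinsics': [[504.482, 0.0, 277.42], [0.0, 504.482, 206.669], [0.0, 0.0, 1.0]], 'R': [[0.001, -1.0, -0.031], [-0.988, 0.004, -0.156], [0.156, 0.03, -0.987]], 't': [22.449, 526.407, 998.078]}
side {'intrinsics': [[429.229, 0.0, 285.748], [0.0, 429.229, 198.531], [0.0, 0.0, 1.0]], 'R': [[0.984, -0.178, 0.004], [-0.131, -0.737, -0.663], [0.121, 0.652, -0.749]], 't': [-516.885, 100.821, 837.847]}
wrist {'intrinsics': [[294.378, 0.0, 278.152], [0.0, 294.378, 204.198], [0.0, 0.0, 1.0]], 'T_tool_cam': [[-0.0, -0.954, -0.3, 81.788], [1.0, -0.0, -0.001, -0.293], [0.001, -0.3, 0.954, -161.752], [0.0, 0.0, 0.0, 1.0]]}
```

View pics/top0.png

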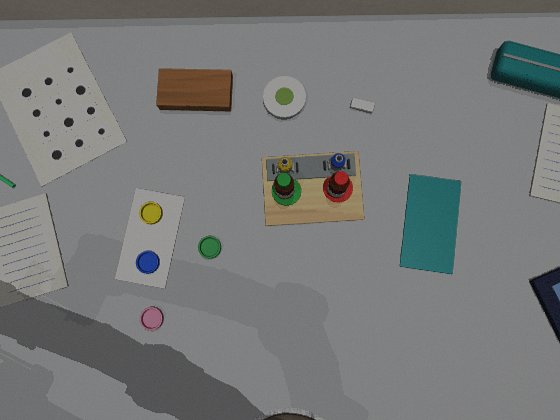

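View pics/side0.png

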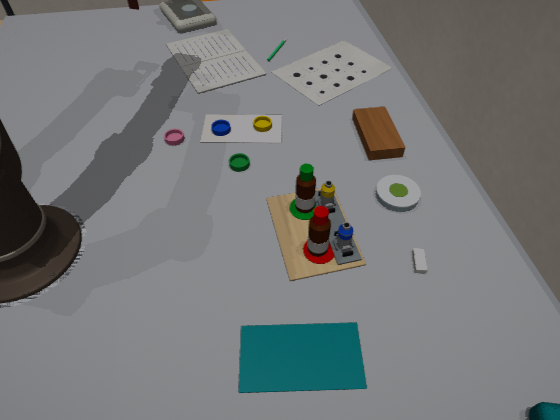

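The top view shows the yellow cup at (151,213), blue cup at (148,262) and mat at about (431,224). The discs are at (286,190) green and (338,188) red, with lenses at (285,164) and (339,161). The dish is at (285,97), beyond the rack. The side view agrees.

```bash
cat >> h.py <<'E'
RANGES=dict(red=[((0,150,90),(8,255,255)),((172,150,90),(180,255,255))],green=[((50,150,60),(75,255,255))],yellow=[((22,150,90),(34,255,255))],blue=[((108,150,70),(125,255,255))],teal=[((83,150,60),(98,255,255))])
def mask(im,c):
    h=cv2.cvtColor(im,cv2.COLOR_BGR2HSV);m=0
    for a,b in RANGES[c]: m=m|cv2.inRange(h,a,b)
    return m
def blobs(im,c,amin=25):
    cs,_=cv2.findContours(mask(im,c),cv2.RETR_EXTERNAL,cv2.CHAIN_APPROX_NONE)
    return sorted([x for x in cs if cv2.contourArea(x)>amin],key=cv2.contourArea)[::-1]
E
python3 - <<'E'
from h import *
for n in("top","side"):
    im=cv2.imread(f"pics/{n}0.png")
    for c in RANGES:
        for b in blobs(im,c):
            (u,v),wh,a=cv2.minAreaRect(cv2.convexHull(b))
            print(n,c,cv2.contourArea(b),np.round([u,v],1),np.round(wh),round(a), [np.round(onz(n,u,v,z)[:2]).tolist() for z in (3,9,18,72,121)])
    b=[x for x in blobs(im,"teal") if cv2.contourArea(x)>3000][0]
    print("matcorners",[np.round(onz(n,*p,3)[:2]).tolist() for p in cv2.boxPoints(cv2.minAreaRect(b))])
E
```

```text
top red 176.0 [337.  190.1] [29. 23.] 11 [[568.0, -105.0], [567.0, -104.0], [565.0, -103.0], [555.0, -99.0], [545.0, -94.0]]
top red 128.5 [340.5 177.5] [13. 13.] 90 [[595.0, -113.0], [594.0, -112.0], [592.0, -111.0], [581.0, -106.0], [570.0, -101.0]]
top green 205.0 [286.4 193.3] [22. 28.] 77 [[561.0, 4.0], [560.0, 3.0], [559.0, 3.0], [549.0, 3.0], [540.0, 2.0]]
top green 126.5 [283.5 179. ] [12. 13.] 90 [[593.0, 10.0], [592.0, 10.0], [590.0, 10.0], [578.0, 9.0], [568.0, 8.0]]
top green 40.0 [  5.9 180.9] [16.  4.] 32 [[592.0, 618.0], [591.0, 615.0], [589.0, 610.0], [577.0, 578.0], [567.0, 549.0]]
top yellow 344.5 [149.5 212.5] [21. 21.] 90 [[521.0, 298.0], [520.0, 296.0], [519.0, 294.0], [511.0, 278.0], [504.0, 264.0]]
top yellow 124.5 [284.5 163.5] [13. 13.] 45 [[627.0, 8.0], [626.0, 8.0], [623.0, 7.0], [610.0, 7.0], [598.0, 6.0]]
top blue 361.0 [146.5 262. ] [22. 21.] 90 [[415.0, 300.0], [415.0, 299.0], [414.0, 296.0], [412.0, 280.0], [409.0, 266.0]]
top blue 46.5 [338. 160.] [12. 12.] 90 [[634.0, -108.0], [633.0, -107.0], [630.0, -107.0], [617.0, -102.0], [604.0, -97.0]]
top tea
[... 1207 characters left out ...]
w 58.0 [327.6 188.8] [13.  9.] 6 [[628.0, 51.0], [627.0, 46.0], [624.0, 38.0], [608.0, -10.0], [593.0, -53.0]]
side blue 212.0 [220.5 127.5] [15. 17.] 90 [[413.0, 304.0], [413.0, 296.0], [413.0, 285.0], [414.0, 218.0], [414.0, 156.0]]
side blue 120.5 [344.8 232.7] [14. 14.] 11 [[633.0, -72.0], [631.0, -76.0], [629.0, -82.0], [612.0, -121.0], [597.0, -156.0]]
side teal 7871.5 [301.4 357. ] [ 67. 127.] 88 [[496.0, -304.0], [496.0, -306.0], [495.0, -309.0], [489.0, -329.0], [483.0, -348.0]]
side teal 279.0 [549.5 410.5] [19. 17.] 0 [[847.0, -449.0], [843.0, -450.0], [838.0, -451.0], [805.0, -460.0], [775.0, -468.0]]
matcorners [[398.0, -232.0], [614.0, -263.0], [585.0, -369.0], [390.0, -340.0]]
```

```bash
python3 - <<'E'
from h import *
im=cv2.imread("pics/top0.png")[130:240,240:380]
cv2.imwrite("pics/crop0.png",cv2.resize(im,None,fx=5,fy=5,interpolation=cv2.INTER_CUBIC))
E
```

```text
(no output)
```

View pics/crop0.png

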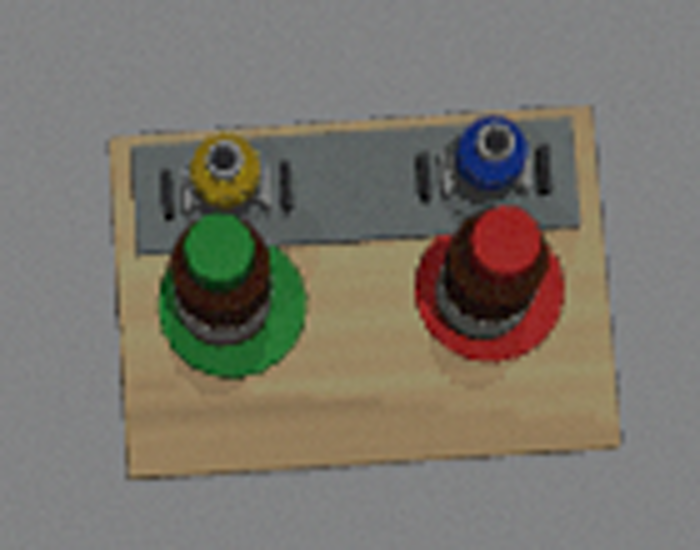

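The crop shows the yellow lens collar at crop (225,170) and the blue one at (492,152). The caps are at (219,248) green and (506,240) red, and the rack is turned about 3–4°. The measured mat size, cap heights and disc spacing match the given dimensions, so I'm heading above the red bottle.

{"fn": "drive_tool", "kwargs": {
  "linear": [
    [-1, -0.85, 0],
    [-1, -0.85, 0],
    [-1, -0.85, 0],
    [-1, -0.85, 0],
    [-1, -0.85, 0]
  ],
  "turn": [
    [0, 0, 0],
    [0, 0, 0],
    [0, 0, 0],
    [0, 0, 0],
    [0, 0, 0]
  ],
  "fingers": [1, 1, 1, 1, 1],
  "force": 20
}}

```text
clock: 0.78
tcp_pos: [348.5, 385.6, 222.8]
tool_rot: [3.141, -0.0, 2.699]
ft_force: [-0.7, 0.2, 0.7]
finger_gap: 1.001
gripper_force: 0.0
```

{"fn": "drive_tool", "kwargs": {
  "linear": [
    [-1, -0.85, 0],
    [-1, -0.85, 0],
    [-1, -0.85, 0],
    [-1, -0.85, 0],
    [-1, -0.85, 0]
  ],
  "turn": [
    [0, 0, 0],
    [0, 0, 0],
    [0, 0, 0],
    [0, 0, 0],
    [0, 0, 0]
  ],
  "fingers": [1, 1, 1, 1, 1]
}}

```text
clock: 1.4
tcp_pos: [429.3, 207.7, 222.6]
tool_rot: [3.141, -0.0, 2.701]
ft_force: [0.0, 0.5, -0.1]
finger_gap: 1.002
gripper_force: 0.0
```

{"fn": "drive_tool", "kwargs": {
  "linear": [
    [-1, -0.85, 0],
    [-1, -0.85, 0],
    [-1, -0.85, 0],
    [-1, -0.85, 0],
    [-1, -0.85, 0]
  ],
  "turn": [
    [0, 0, 0],
    [0, 0, 0],
    [0, 0, 0],
    [0, 0, 0],
    [0, 0, 0]
  ],
  "fingers": [1, 1, 1, 1, 1]
}}

```text
clock: 2.02
tcp_pos: [510.6, 29.0, 222.2]
tool_rot: [3.141, -0.001, 2.702]
ft_force: [0.2, 0.6, 0.3]
finger_gap: 1.0
gripper_force: 0.0
```

{"fn": "drive_tool", "kwargs": {
  "linear": [
    [-0.5, -0.5, 0],
    [-0.5, -0.5, 0],
    [-0.5, -0.5, 0],
    [-0.5, -0.5, 0],
    [-0.5, -0.5, 0]
  ],
  "turn": [
    [0, 0, -0.159],
    [0, 0, -0.159],
    [0, 0, -0.159],
    [0, 0, -0.159],
    [0, 0, -0.159]
  ],
  "fingers": [1, 1, 1, 1, 1]
}}

```text
clock: 2.65
tcp_pos: [546.2, -70.4, 222.5]
tool_rot: [3.141, -0.0, -3.084]
ft_force: [-0.3, 0.2, 0.3]
finger_gap: 0.996
gripper_force: 0.0
```

```bash
python3 - <<'E'
from h import *
s=ctrl.sense();im=ctrl.snapshot("wrist");cv2.imwrite("pics/w1.png",im)
print(s["tcp_pos"],s["tool_rot"])
for c in("red","green","yellow","blue"):
    for b in blobs(im,c,60):
        (u,v),wh,a=cv2.minAreaRect(b)
        print(c,cv2.contourArea(b),np.round([u,v],1),np.round(wh),[np.round(onz("wrist",u,v,z,s)[:2],1).tolist() for z in (9,72,121)])
E
```

```text
[546.19456679 -70.39202695 222.47761067] [ 3.14060697e+00 -3.39797347e-04 -3.08373503e+00]
red 500.0 [245. 225.] [24. 26.] [[614.1, -112.6], [589.0, -106.5], [569.4, -101.7]]
red 496.5 [251.8 191.2] [47. 36.] [[565.9, -104.8], [548.8, -100.0], [535.6, -96.2]]
green 1217.0 [480.5 108. ] [40. 39.] [[445.8, 168.8], [448.9, 127.7], [451.3, 95.7]]
green 628.5 [330.9 190.8] [33. 47.] [[559.4, -0.9], [543.4, -13.5], [531.0, -23.3]]
green 442.5 [357.  227.9] [23. 27.] [[609.6, 40.7], [585.2, 21.1], [566.2, 5.8]]
yellow 302.5 [552.5 174. ] [13. 36.] [[520.6, 283.2], [511.1, 222.9], [503.8, 176.0]]
yellow 198.0 [337.  241.9] [21. 23.] [[632.0, 15.8], [603.8, 0.4], [581.9, -11.6]]
blue 186.0 [248. 244.] [22. 20.] [[642.3, -107.8], [612.4, -102.5], [589.2, -98.3]]
```

View pics/w1.png

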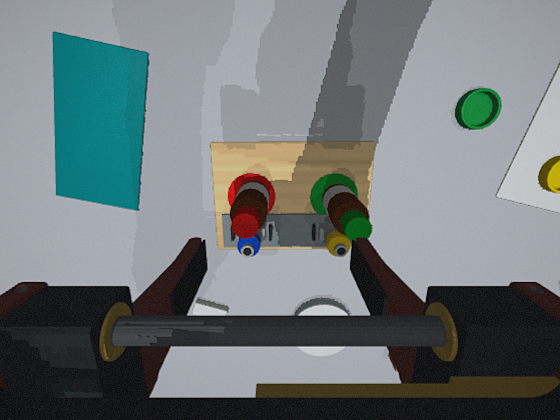

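The wrist view shows the red cap at (245,225) and the green cap at (357,228). Cast onto z=121 these give (569.4,-101.7) and (566,6), matching the top view. The rack edge is level, so the tool yaw is right, and I'm descending on the red bottle.

{"fn": "drive_tool", "kwargs": {
  "linear": [
    [-0.143, -0.216, 0],
    [-0.143, -0.216, 0.3],
    [-0.143, -0.216, 0.6],
    [-0.143, -0.216, 0.9],
    [-0.143, -0.216, 0.9]
  ],
  "turn": [
    [0, 0, 0],
    [0, 0, 0],
    [0, 0, 0],
    [0, 0, 0],
    [0, 0, 0]
  ],
  "fingers": [1, 1, 1, 1, 1]
}}

```text
clock: 3.32
tcp_pos: [567.2, -102.5, 84.9]
tool_rot: [3.14, -0.006, -3.084]
ft_force: [0.1, 0.0, 0.5]
finger_gap: 0.999
gripper_force: 0.0
```

{"fn": "drive_tool", "kwargs": {
  "linear": [
    [0, 0, 0.237],
    [0, 0, 0.237],
    [0, 0, 0.237],
    [0, 0, 0.237],
    [0, 0, 0.237]
  ],
  "turn": [
    [0, 0, 0],
    [0, 0, 0],
    [0, 0, 0],
    [0, 0, 0],
    [0, 0, 0]
  ],
  "fingers": [1, 1, 0.4, 0.4, 0.4],
  "force": 20
}}

```text
clock: 3.95
tcp_pos: [570.2, -104.2, 53.3]
tool_rot: [-3.141, 0.002, -3.084]
ft_force: [0.8, 0.1, 0.5]
finger_gap: 0.697
gripper_force: 0.0
```

{"fn": "drive_tool", "kwargs": {
  "linear": [
    [0, 0, 0],
    [0, 0, 0],
    [0, 0, 0],
    [0, 0, 0],
    [0, 0, 0]
  ],
  "turn": [
    [0, 0, 0],
    [0, 0, 0],
    [0, 0, 0],
    [0, 0, 0],
    [0, 0, 0]
  ],
  "fingers": [0.3, 0.3, 0.3, 0.3, 0.3]
}}

```text
clock: 4.58
tcp_pos: [569.6, -104.0, 52.2]
tool_rot: [3.141, 0.0, -3.084]
ft_force: [0.2, 2.7, 3.5]
finger_gap: 0.455
gripper_force: 19.9
```

{"fn": "drive_tool", "kwargs": {
  "linear": [
    [0, 0, -0.2],
    [0, 0, -0.45],
    [0.08, -0.3, -0.5],
    [0.16, -0.6, -0.5],
    [0.24, -0.9, -0.5]
  ],
  "turn": [
    [0, 0, 0],
    [0, 0, 0],
    [0, 0, 0],
    [0, 0, 0],
    [0, 0, 0]
  ],
  "fingers": [0.3, 0.3, 0.3, 0.3, 0.3]
}}

```text
clock: 5.2
tcp_pos: [540.7, -242.4, 126.9]
tool_rot: [-3.141, -0.0, -3.084]
ft_force: [1.3, -0.3, -1.8]
finger_gap: 0.455
gripper_force: 19.9
```

{"fn": "drive_tool", "kwargs": {
  "linear": [
    [0, -0.25, 0],
    [0, -0.455, 0],
    [0, -0.455, 0],
    [0, -0.455, 0],
    [0, -0.455, 0]
  ],
  "turn": [
    [0, 0, 0],
    [0, 0, 0],
    [0, 0, 0],
    [0, 0, 0],
    [0, 0, 0]
  ],
  "fingers": [0.3, 0.3, 0.3, 0.3, 0.3]
}}

```text
clock: 5.82
tcp_pos: [545.5, -307.6, 126.8]
tool_rot: [3.141, -0.0, -3.082]
ft_force: [0.3, 0.1, -0.7]
finger_gap: 0.456
gripper_force: 19.9
```

```bash
python3 - <<'E'
from h import *
s=ctrl.sense();print(s["tcp_pos"],s["tool_rot"],s["joint_pos"][6],s["finger_gap"])
im=ctrl.snapshot("top");cv2.imwrite("pics/top1.png",im)
for n,im in(("top",im),("side",ctrl.snapshot("side"))):
  for b in blobs(im,"red",20):
    (u,v),ax,a=cv2.fitEllipse(cv2.convexHull(b)); print(n,np.round([u,v,*ax]),onz(n,u,v,9))
E
```

```text
[ 545.48801189 -307.61885498  126.82778528] [ 3.14065979e+00 -3.26778180e-04 -3.08218788e+00] 2.2332745489624917 0.45610272751134495
top [337. 188.  28.  30.] [ 571.619516   -105.16470532    9.        ]
side [307. 253.   7.  14.] [ 547.11118006 -111.15682668    9.        ]
```

{"fn": "drive_tool", "kwargs": {
  "linear": [
    [0, 0, 0.3],
    [0, 0, 0.48],
    [0, 0, 0.535],
    [0, 0, 0.535],
    [0, 0, 0.535]
  ],
  "turn": [
    [0, 0, 0],
    [0, 0, 0],
    [0, 0, 0],
    [0, 0, 0],
    [0, 0, 0]
  ],
  "fingers": [0.3, 0.3, 0.3, 0.3, 0.3]
}}

```text
clock: 6.55
tcp_pos: [546.0, -309.5, 47.8]
tool_rot: [-3.141, 0.001, -3.084]
ft_force: [-0.5, -1.4, -0.9]
finger_gap: 0.453
gripper_force: 20.0
```

{"fn": "drive_tool", "kwargs": {
  "linear": [
    [0, 0, 0],
    [0, 0, 0],
    [0, 0, 0],
    [0, 0, 0],
    [0, 0, 0]
  ],
  "turn": [
    [0, 0, 0],
    [0, 0, 0],
    [0, 0, 0],
    [0, 0, 0],
    [0, 0, 0]
  ],
  "fingers": [0.6, 0.8, 1, 1, 1]
}}

```text
clock: 7.18
tcp_pos: [545.3, -309.1, 46.8]
tool_rot: [3.142, -0.0, -3.084]
ft_force: [0.6, -0.1, -0.3]
finger_gap: 0.98
gripper_force: 0.0
```

{"fn": "drive_tool", "kwargs": {
  "linear": [
    [0, 0, -0.2],
    [0, 0, -0.5],
    [0, 0, -0.9],
    [0, 0, -1],
    [0, 0, -1]
  ],
  "turn": [
    [0, 0, 0],
    [0, 0, 0],
    [0, 0, 0],
    [0, 0, 0],
    [0, 0, 0]
  ],
  "fingers": [1, 1, 1, 1, 1]
}}

```text
clock: 7.8
tcp_pos: [545.7, -309.3, 197.5]
tool_rot: [-3.141, 0.002, -3.084]
ft_force: [0.2, 0.3, -1.0]
finger_gap: 0.998
gripper_force: 0.0
```

{"fn": "drive_tool", "kwargs": {
  "linear": [
    [-0.1, 0.3, 0],
    [-0.1, 0.7, 0],
    [-0.1, 1, 0],
    [-0.1, 1, 0],
    [-0.1, 1, 0]
  ],
  "turn": [
    [0, 0, 0],
    [0, 0, 0],
    [0, 0, 0],
    [0, 0, 0],
    [0, 0, 0]
  ],
  "fingers": [1, 1, 1, 1, 1]
}}

```text
clock: 8.43
tcp_pos: [550.9, -159.0, 195.4]
tool_rot: [-3.141, -0.002, -3.084]
ft_force: [0.4, -0.5, 0.0]
finger_gap: 0.997
gripper_force: 0.0
```

{"fn": "drive_tool", "kwargs": {
  "linear": [
    [-0.16, 0.4, 0],
    [-0.16, 0.8, 0],
    [-0.16, 1, 0],
    [-0.16, 1, 0],
    [-0.16, 1, 0]
  ],
  "turn": [
    [0, 0, 0],
    [0, 0, 0],
    [0, 0, 0],
    [0, 0, 0],
    [0, 0, 0]
  ],
  "fingers": [1, 1, 1, 1, 1]
}}

```text
clock: 9.05
tcp_pos: [566.9, -9.9, 196.4]
tool_rot: [-3.14, -0.001, -3.087]
ft_force: [0.2, -0.3, 0.6]
finger_gap: 0.997
gripper_force: 0.0
```

```bash
python3 - <<'E'
from h import *
s=ctrl.sense();im=ctrl.snapshot("wrist");cv2.imwrite("pics/w2.png",im)
print(s["tcp_pos"],s["tool_rot"])
for c in("red","green","yellow","blue"):
    for b in blobs(im,c,60):
        (u,v),wh,a=cv2.minAreaRect(b)
        print(c,cv2.contourArea(b),np.round([u,v],1),np.round(wh),[np.round(onz("wrist",u,v,z,s)[:2],1).tolist() for z in (9,72,121)])
E
```

```text
[566.94295222  -9.90843931 196.38924485] [-3.14040448e+00 -6.30126998e-04 -3.08665185e+00]
red 1850.5 [200.5 180. ] [44. 51.] [[568.8, -105.3], [553.7, -89.0], [542.0, -76.3]]
green 1514.5 [446.5  84.5] [45. 43.] [[446.2, 168.0], [453.2, 135.0], [458.7, 109.3]]
green 743.0 [289.1 177.6] [39. 51.] [[559.9, 1.7], [546.4, -1.3], [535.9, -3.6]]
green 649.0 [299.5 214. ] [28. 29.] [[605.8, 17.9], [584.0, 11.9], [567.1, 7.3]]
yellow 1016.0 [540.5 157.5] [41. 37.] [[519.5, 297.0], [513.3, 240.7], [508.5, 196.9]]
yellow 179.5 [291. 236.] [20. 24.] [[636.3, 9.2], [609.0, 4.9], [587.8, 1.5]]
blue 401.5 [552.  63.] [40. 14.] [[418.7, 276.8], [430.7, 224.1], [440.0, 183.2]]
blue 314.5 [193.9 230.4] [27. 20.] [[635.4, -115.3], [608.3, -97.2], [587.2, -83.2]]
```

View pics/w2.png

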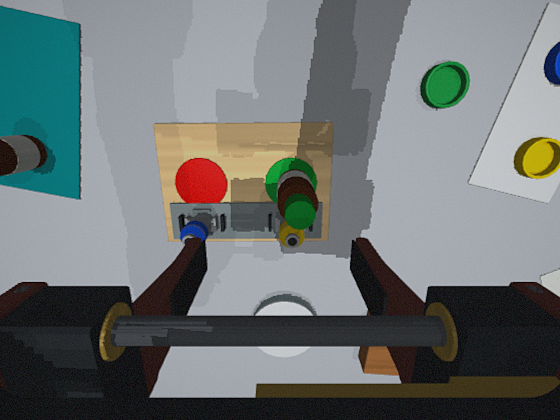

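The red disc is bare at (200,180), giving (569,-105). The green cap at (299,214) gives (567.1,7.3), and the red bottle stands on the mat. I'm grasping the green bottle.

{"fn": "drive_tool", "kwargs": {
  "linear": [
    [-0.008, 0.115, 0],
    [-0.008, 0.115, 0.25],
    [-0.008, 0.115, 0.55],
    [-0.008, 0.115, 0.8],
    [-0.008, 0.115, 0.963]
  ],
  "turn": [
    [0, 0, 0],
    [0, 0, 0],
    [0, 0, 0],
    [0, 0, 0],
    [0, 0, 0]
  ],
  "fingers": [1, 1, 1, 1, 1]
}}

```text
clock: 9.72
tcp_pos: [566.4, 10.3, 50.5]
tool_rot: [3.141, -0.002, -3.084]
ft_force: [-0.5, -0.3, -0.3]
finger_gap: 0.999
gripper_force: 0.0
```

{"fn": "drive_tool", "kwargs": {
  "linear": [
    [0, 0, 0],
    [0, 0, 0],
    [0, 0, 0],
    [0, 0, 0],
    [0, 0, 0]
  ],
  "turn": [
    [0, 0, 0],
    [0, 0, 0],
    [0, 0, 0],
    [0, 0, 0],
    [0, 0, 0]
  ],
  "fingers": [0.6, 0.5, 0.3, 0.3, 0.3]
}}

```text
clock: 10.35
tcp_pos: [567.4, 9.9, 53.0]
tool_rot: [3.142, 0.001, -3.084]
ft_force: [-0.2, -1.2, 0.7]
finger_gap: 0.476
gripper_force: 0.6
```

{"fn": "drive_tool", "kwargs": {
  "linear": [
    [0, 0, 0],
    [0, 0, 0],
    [0, 0, 0],
    [0, 0, 0],
    [0, 0, 0]
  ],
  "turn": [
    [0, 0, 0],
    [0, 0, 0],
    [0, 0, 0],
    [0, 0, 0],
    [0, 0, 0]
  ],
  "fingers": [0.3, 0.3, 0.3, 0.3, 0.3]
}}

```text
clock: 10.98
tcp_pos: [567.5, 9.8, 52.8]
tool_rot: [3.142, 0.001, -3.084]
ft_force: [-1.1, -1.0, 5.8]
finger_gap: 0.448
gripper_force: 20.0
```

{"fn": "drive_tool", "kwargs": {
  "linear": [
    [0, 0, -0.2],
    [0, 0, -0.45],
    [0.25, -0.3, -0.5],
    [0.4, -0.6, -0.5],
    [0.5, -1, -0.5]
  ],
  "turn": [
    [0, 0, 0],
    [0, 0, 0],
    [0, 0, 0],
    [0, 0, 0],
    [0, 0, 0]
  ],
  "fingers": [0.3, 0.3, 0.3, 0.3, 0.3]
}}

```text
clock: 11.6
tcp_pos: [499.8, -144.1, 127.3]
tool_rot: [3.141, -0.0, -3.081]
ft_force: [1.6, -0.1, -1.1]
finger_gap: 0.449
gripper_force: 19.9
```

{"fn": "drive_tool", "kwargs": {
  "linear": [
    [0.15, -0.35, 0],
    [0.3, -0.65, 0],
    [0.426, -0.98, 0],
    [0.426, -0.98, 0],
    [0.426, -0.98, 0]
  ],
  "turn": [
    [0, 0, 0],
    [0, 0, 0],
    [0, 0, 0],
    [0, 0, 0],
    [0, 0, 0]
  ],
  "fingers": [0.3, 0.3, 0.3, 0.3, 0.3]
}}

```text
clock: 12.22
tcp_pos: [445.4, -294.0, 126.9]
tool_rot: [3.141, -0.001, -3.084]
ft_force: [-0.3, 0.3, -1.6]
finger_gap: 0.453
gripper_force: 19.9
```

{"fn": "drive_tool", "kwargs": {
  "linear": [
    [0, 0, 0.2],
    [0, 0, 0.4],
    [0, 0, 0.48],
    [0, 0, 0.48],
    [0, 0, 0.48]
  ],
  "turn": [
    [0, 0, 0],
    [0, 0, 0],
    [0, 0, 0],
    [0, 0, 0],
    [0, 0, 0]
  ],
  "fingers": [0.3, 0.3, 0.3, 0.3, 0.3]
}}

```text
clock: 12.85
tcp_pos: [446.4, -294.6, 56.3]
tool_rot: [-3.141, 0.001, -3.083]
ft_force: [1.1, 0.5, -1.1]
finger_gap: 0.452
gripper_force: 19.9
```

{"fn": "drive_tool", "kwargs": {
  "linear": [
    [0, 0, 0.03],
    [0, 0, 0.055],
    [0, 0, 0.055],
    [0, 0, 0.055],
    [0, 0, 0.055]
  ],
  "turn": [
    [0, 0, 0],
    [0, 0, 0],
    [0, 0, 0],
    [0, 0, 0],
    [0, 0, 0]
  ],
  "fingers": [0.3, 0.3, 0.3, 0.3, 0.3]
}}

```text
clock: 13.48
tcp_pos: [445.6, -294.7, 47.2]
tool_rot: [3.142, 0.0, -3.084]
ft_force: [-0.3, -1.3, -1.7]
finger_gap: 0.455
gripper_force: 19.9
```

{"fn": "drive_tool", "kwargs": {
  "linear": [
    [0, 0, 0],
    [0, 0, 0],
    [0, 0, 0],
    [0, 0, 0],
    [0, 0, 0]
  ],
  "turn": [
    [0, 0, 0],
    [0, 0, 0],
    [0, 0, 0],
    [0, 0, 0],
    [0, 0, 0]
  ],
  "fingers": [0.6, 0.8, 1, 1, 1]
}}

```text
clock: 14.1
tcp_pos: [445.6, -294.6, 47.1]
tool_rot: [3.142, 0.0, -3.084]
ft_force: [-0.1, -0.5, -0.2]
finger_gap: 0.976
gripper_force: 0.0
```

{"fn": "drive_tool", "kwargs": {
  "linear": [
    [0, 0, -0.2],
    [0, 0, -0.5],
    [0, 0, -0.9],
    [0, 0, -1],
    [0, 0, -1]
  ],
  "turn": [
    [0, 0, 0],
    [0, 0, 0],
    [0, 0, 0],
    [0, 0, 0],
    [0, 0, 0]
  ],
  "fingers": [1, 1, 1, 1, 1]
}}

```text
clock: 14.72
tcp_pos: [446.0, -294.7, 197.8]
tool_rot: [-3.141, 0.002, -3.084]
ft_force: [0.2, 0.4, 0.2]
finger_gap: 1.0
gripper_force: 0.0
```

```bash
python3 - <<'E'
from h import *
s=ctrl.sense();print(s["tcp_pos"],s["tool_rot"])
for n in("top","side"):
  im=ctrl.snapshot(n);cv2.imwrite(f"pics/{n}2.png",im)
  for c in("red","green","yellow","blue"):
    for b in blobs(im,c,20):
      (u,v),wh,a=cv2.minAreaRect(b)
      print(n,c,cv2.contourArea(b),np.round([u,v,*wh]),[np.round(onz(n,u,v,z)[:2],1).tolist() for z in (9,18,62,72,115)])
E
```

```text
[ 445.98709171 -294.70494501  197.75196796] [-3.14100489e+00  1.88744726e-03 -3.08366291e+00]
top red 596.5 [338. 189.  26.  29.] [[569.2, -105.3], [567.4, -104.5], [558.9, -100.5], [557.0, -99.6], [548.7, -95.7]]
top red 126.0 [450. 190.  12.  13.] [[565.9, -343.5], [564.1, -340.6], [555.8, -326.8], [553.9, -323.6], [545.7, -310.1]]
top green 558.0 [286. 192.  24.  28.] [[563.2, 4.4], [561.5, 4.3], [553.3, 3.7], [551.4, 3.6], [543.3, 3.0]]
top green 40.0 [  6. 181.  16.   3.] [[591.1, 614.8], [589.2, 609.5], [579.8, 583.5], [577.7, 577.6], [568.5, 552.3]]
top green 23.5 [209. 253.   8.  20.] [[433.4, 166.7], [432.8, 165.2], [430.0, 157.8], [429.3, 156.2], [426.5, 149.0]]
top yellow 345.0 [150. 212.  21.  21.] [[520.0, 296.5], [518.7, 293.9], [512.2, 281.1], [510.8, 278.2], [504.4, 265.8]]
top yellow 124.5 [284. 164.  13.  13.] [[625.7, 7.5], [623.4, 7.4], [612.6, 6.7], [610.1, 6.5], [599.5, 5.8]]
top blue 361.0 [146. 262.  22.  21.] [[414.6, 298.5], [414.2, 295.9], [412.1, 283.1], [411.6, 280.2], [409.6, 267.7]]
top blue 49.5 [338. 160.  13.  12.] [[632.3, -106.8], [630.1, -105.9], [618.9, -101.9], [616.4, -101.0], [605.5, -97.1]]
side red 613.0 [318. 250.  26.  30.] [[569.2, -107.4], [567.2, -113.4], [557.7, -142.6], [555.5, -149.3], [546.2, -177.8]]
side red 317.5 [337. 328.  18.  23.] [[564.4, -269.0], [562.5, -272.9], [553.3, -291.7], [551.2, -296.0], [542.2, -314.5]]
side green 299.0 [308. 208.  22.  19.] [[571.7, 0.2], [569.7, -7.2], [560.0, -43.3], [557.8, -51.5], [548.3, -86.8]]
side green 46.0 [267. 339.  15.   7.] [[444.8, -266.3], [444.5, -270.2], [443.0, -289.2], [442.6, -293.5], [441.1, -312.2]]
side yellow 115.0 [328. 191.  13.  13.] [[624.9, 40.5], [622.2, 32.6], [609.1, -6.1], [606.2, -14.9], [593.4, -52.7]]
side blue 125.0 [345. 233.  14.  14.] [[631.4, -76.0], [628.6, -82.4], [615.1, -113.6], [612.1, -120.7], [598.8, -151.3]]
```

View pics/side2.png

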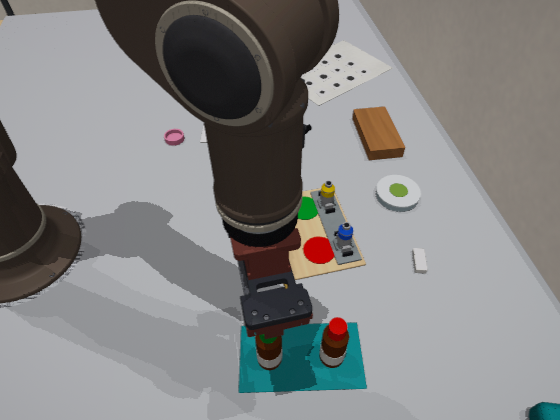

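The side view shows both bottles upright on the mat and the rack clear. The discs measure (569,-105.5) and (563,4.4), 110 mm apart as specified. The clips 50 mm behind them come to (619,-102.5) blue and (613,7) yellow, matching the lens sightings. Next I move over the blue lens.

{"fn": "drive_tool", "kwargs": {
  "linear": [
    [-0.3, 0.25, 0],
    [-0.6, 0.5, 0],
    [-0.9, 0.9, 0],
    [-0.9, 0.9, 0],
    [-0.9, 0.9, 0]
  ],
  "turn": [
    [0, 0, 0],
    [0, 0, 0],
    [0, 0, 0],
    [0, 0, 0],
    [0, 0, 0]
  ],
  "fingers": [1, 1, 1, 1, 1]
}}

```text
clock: 15.45
tcp_pos: [571.9, -151.4, 195.2]
tool_rot: [3.141, -0.003, -3.082]
ft_force: [-0.1, -0.7, -0.1]
finger_gap: 0.995
gripper_force: 0.0
```

{"fn": "drive_tool", "kwargs": {
  "linear": [
    [-0.325, 0.313, 0.1],
    [-0.325, 0.313, 0.3],
    [-0.325, 0.313, 0.4],
    [-0.325, 0.313, 0.4],
    [-0.325, 0.313, 0.4]
  ],
  "turn": [
    [0, 0, 0],
    [0, 0, 0],
    [0, 0, 0],
    [0, 0, 0],
    [0, 0, 0]
  ],
  "fingers": [1, 1, 1, 1, 1]
}}

```text
clock: 16.08
tcp_pos: [618.4, -104.3, 138.2]
tool_rot: [-3.141, 0.001, -3.086]
ft_force: [-0.5, 0.0, 0.5]
finger_gap: 0.999
gripper_force: 0.0
```

```bash
python3 - <<'E'
from h import *
s=ctrl.sense();im=ctrl.snapshot("wrist");cv2.imwrite("pics/w3.png",im)
print(s["tcp_pos"],s["tool_rot"])
for c in("red","green","yellow","blue"):
    for b in blobs(im,c,60):
        (u,v),wh,a=cv2.minAreaRect(b)
        print(c,cv2.contourArea(b),np.round([u,v],1),np.round(wh),[np.round(onz("wrist",u,v,z,s)[:2],1).tolist() for z in (9,62,72)])
E
```

```text
[ 618.39976386 -104.30594136  138.22529814] [-3.14089381e+00  1.06870531e-03 -3.08631647e+00]
red 2963.0 [280.5 146.5] [57. 63.] [[568.8, -105.8], [562.9, -106.5], [561.7, -106.6]]
green 2910.0 [392.  146.5] [57. 64.] [[562.8, 2.8], [558.0, -17.7], [557.1, -21.5]]
yellow 477.0 [402.8 209.8] [33. 33.] [[626.7, 25.1], [610.3, 0.6], [607.2, -4.1]]
blue 500.0 [280.  211.5] [33. 30.] [[635.7, -102.5], [617.6, -103.8], [614.2, -104.0]]
```

View pics/w3.png

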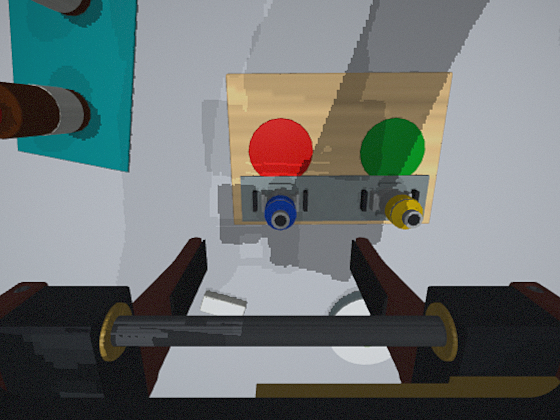

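The blue lens is at (280,211), almost under the tool: cast, (618,-103.5). I'm descending and gripping.

{"fn": "drive_tool", "kwargs": {
  "linear": [
    [0, 0.005, 0.2],
    [0, 0.005, 0.45],
    [0, 0.005, 0.65],
    [0, 0.005, 0.728],
    [0, 0.005, 0.728]
  ],
  "turn": [
    [0, 0, 0],
    [0, 0, 0],
    [0, 0, 0],
    [0, 0, 0],
    [0, 0, 0]
  ],
  "fingers": [1, 1, 1, 0.7, 0.5],
  "force": 40
}}

```text
clock: 16.75
tcp_pos: [618.6, -102.0, 28.3]
tool_rot: [-3.141, -0.0, -3.084]
ft_force: [-0.2, -0.8, -0.2]
finger_gap: 0.815
gripper_force: 0.0
```

{"fn": "drive_tool", "kwargs": {
  "linear": [
    [0, 0, 0],
    [0, 0, 0],
    [0, 0, 0],
    [0, 0, 0],
    [0, 0, 0]
  ],
  "turn": [
    [0, 0, 0],
    [0, 0, 0],
    [0, 0, 0],
    [0, 0, 0],
    [0, 0, 0]
  ],
  "fingers": [0.4, 0.3, 0.2, 0.2, 0.2]
}}

```text
clock: 17.38
tcp_pos: [618.7, -102.2, 28.2]
tool_rot: [-3.141, 0.0, -3.084]
ft_force: [0.7, -0.6, 3.0]
finger_gap: 0.311
gripper_force: 40.0
```

{"fn": "drive_tool", "kwargs": {
  "linear": [
    [0, 0, 0],
    [0, 0, 0],
    [0, 0, 0],
    [0, 0, 0],
    [0, 0, 0]
  ],
  "turn": [
    [0, 0, 0],
    [0, 0, 0],
    [0, 0, 0],
    [0, 0, 0],
    [0, 0, 0]
  ],
  "fingers": [0.2, 0.2, 0.2, 0.2, 0.2]
}}

```text
clock: 18.0
tcp_pos: [618.7, -102.1, 28.2]
tool_rot: [-3.141, 0.0, -3.084]
ft_force: [-0.4, -4.7, 5.0]
finger_gap: 0.309
gripper_force: 40.0
```

Gripped (27 mm). I'm pulling straight up slowly.

{"fn": "drive_tool", "kwargs": {
  "linear": [
    [0, 0, -0.03],
    [0, 0, -0.06],
    [0, 0, -0.1],
    [0, 0, -0.2],
    [0, 0, -0.3]
  ],
  "turn": [
    [0, 0, 0],
    [0, 0, 0],
    [0, 0, 0],
    [0, 0, 0],
    [0, 0, 0]
  ],
  "fingers": [0.2, 0.2, 0.2, 0.2, 0.2]
}}

```text
clock: 18.62
tcp_pos: [618.8, -101.4, 74.3]
tool_rot: [3.141, 0.001, -3.084]
ft_force: [0.1, 0.1, -0.5]
finger_gap: 0.312
gripper_force: 40.0
```

{"fn": "drive_tool", "kwargs": {
  "linear": [
    [0, 0, -0.2],
    [0, 0, -0.5],
    [0, 0, -0.5],
    [0, 0, -0.5],
    [0, 0, -0.5]
  ],
  "turn": [
    [0, 0, 0],
    [0, 0, 0],
    [0, 0, 0],
    [0, 0, 0],
    [0, 0, 0]
  ],
  "fingers": [0.2, 0.2, 0.2, 0.2, 0.2]
}}

```text
clock: 19.25
tcp_pos: [617.7, -101.4, 147.0]
tool_rot: [3.141, -0.002, -3.084]
ft_force: [0.1, -0.6, -0.5]
finger_gap: 0.308
gripper_force: 40.0
```

```bash
python3 - <<'E'
from h import *
s=ctrl.sense();im=ctrl.snapshot("wrist");cv2.imwrite("pics/w4.png",im)
print(s["tcp_pos"],s["tool_rot"],s["joint_pos"][6])
# cups from the wide view pictures: ring outer contour at rim (z=18)
for n,c in(("top","yellow"),("top","blue"),("side","yellow"),("side","blue")):
    b=blobs(cv2.imread(f"pics/{n}0.png"),c)[0]
    (u,v),ax,a=cv2.fitEllipse(cv2.convexHull(b));print(n,c,np.round([u,v,*ax],1),[np.round(onz(n,u,v,z),1)[:2].tolist() for z in(11,18)])
E
```

```text
[ 617.74612356 -101.37537766  146.97631805] [ 3.14122192e+00 -1.81579618e-03 -3.08371495e+00] 1.8422610737795366
top yellow [149.8 212.3  21.1  22.1] [[520.1, 295.2], [519.0, 293.2]]
top blue [146.8 261.8  21.8  22.6] [[414.9, 297.4], [414.5, 295.4]]
side yellow [262.1 121.7  12.4  17.8] [[518.6, 298.8], [517.6, 290.0]]
side blue [220.7 127.2  16.1  18.6] [[413.6, 295.0], [413.6, 286.2]]
```

View pics/w4.png

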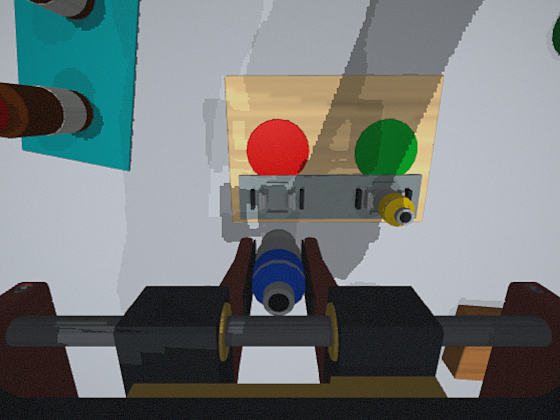

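The blue lens is held upright at (278,280) and its clip is empty. I'm carrying it to the blue cup near (414,296).

{"fn": "drive_tool", "kwargs": {
  "linear": [
    [0.1, 0.25, 0],
    [0.2, 0.6, 0],
    [0.4, 0.91, 0],
    [0.4, 0.91, 0],
    [0.4, 0.91, 0]
  ],
  "turn": [
    [0, 0, 0],
    [0, 0, 0],
    [0, 0, 0],
    [0, 0, 0],
    [0, 0, 0]
  ],
  "fingers": [0.2, 0.2, 0.2, 0.2, 0.2]
}}

```text
clock: 19.92
tcp_pos: [550.9, 30.7, 147.7]
tool_rot: [-3.141, -0.0, -3.084]
ft_force: [-0.2, -0.2, -0.8]
finger_gap: 0.311
gripper_force: 40.0
```

{"fn": "drive_tool", "kwargs": {
  "linear": [
    [0.1, 0.3, 0],
    [0.2, 0.6, 0],
    [0.4, 0.91, 0],
    [0.4, 0.91, 0],
    [0.4, 0.91, 0]
  ],
  "turn": [
    [0, 0, 0],
    [0, 0, 0],
    [0, 0, 0],
    [0, 0, 0],
    [0, 0, 0]
  ],
  "fingers": [0.2, 0.2, 0.2, 0.2, 0.2]
}}

```text
clock: 20.55
tcp_pos: [484.1, 162.4, 147.9]
tool_rot: [-3.141, 0.001, -3.086]
ft_force: [0.0, 0.3, -1.1]
finger_gap: 0.309
gripper_force: 40.0
```

{"fn": "drive_tool", "kwargs": {
  "linear": [
    [0.1, 0.3, 0],
    [0.2, 0.6, 0],
    [0.4, 0.9, 0],
    [0.4, 0.9, 0],
    [0.4, 0.9, 0]
  ],
  "turn": [
    [0, 0, 0],
    [0, 0, 0],
    [0, 0, 0],
    [0, 0, 0],
    [0, 0, 0]
  ],
  "fingers": [0.2, 0.2, 0.2, 0.2, 0.2]
}}

```text
clock: 21.18
tcp_pos: [417.0, 293.5, 147.9]
tool_rot: [-3.141, 0.001, -3.087]
ft_force: [1.1, -0.0, -0.8]
finger_gap: 0.306
gripper_force: 40.0
```

```bash
python3 - <<'E'
from h import *
s=ctrl.sense();im=ctrl.snapshot("wrist");cv2.imwrite("pics/w5.png",im)
print(s["tcp_pos"],s["tool_rot"],s["joint_pos"])
for c in("yellow","blue"):
    for b in blobs(im,c,60):
        (u,v),ax,a=cv2.fitEllipse(cv2.convexHull(b))
        print(c,cv2.contourArea(b),np.round([u,v],1),np.round(ax),[np.round(onz("wrist",u,v,z,s)[:2],1).tolist() for z in (7,18)])
E
```

```text
[416.95432622 293.5321402  147.87386831] [-3.14070311e+00  6.28745023e-04 -3.08655111e+00] [-0.81525974  0.29839139  0.12874953  1.96451302 -0.04751673  0.8815937
  0.96392801]
blue 1555.5 [281.4 191.8] [45. 46.] [[416.0, 295.9], [413.0, 295.6]]
blue 1101.0 [278.4 285. ] [45. 54.] [[529.7, 298.9], [522.6, 298.5]]
blue 448.0 [278.  271.3] [45. 50.] [[511.6, 297.5], [505.1, 297.1]]
```

View pics/w5.png

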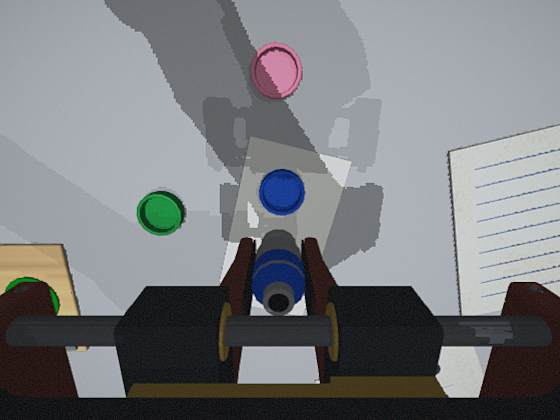

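The blue cup is at (281,192), giving (413.5,295.6), just short of the held lens's spot. I'm correcting and descending to above the rim.

{"fn": "drive_tool", "kwargs": {
  "linear": [
    [0.02, 0.015, 0.15],
    [0.02, 0.015, 0.4],
    [0.02, 0.015, 0.6],
    [0.02, 0.015, 0.6],
    [0.02, 0.015, 0.6]
  ],
  "turn": [
    [0, 0, 0],
    [0, 0, 0],
    [0, 0, 0],
    [0, 0, 0],
    [0, 0, 0]
  ],
  "fingers": [0.2, 0.2, 0.2, 0.2, 0.2]
}}

```text
clock: 21.85
tcp_pos: [413.5, 296.7, 58.8]
tool_rot: [3.141, 0.001, -3.086]
ft_force: [0.0, 0.4, 0.2]
finger_gap: 0.312
gripper_force: 40.0
```

{"fn": "drive_tool", "kwargs": {
  "linear": [
    [0, 0, 0],
    [0, 0, 0],
    [0, 0, 0]
  ],
  "turn": [
    [0, 0, 0],
    [0, 0, 0],
    [0, 0, 0]
  ],
  "fingers": [0.2, 0.2, 0.2]
}}

```text
clock: 22.22
tcp_pos: [412.3, 297.6, 58.5]
tool_rot: [3.141, 0.001, -3.084]
ft_force: [0.8, -0.3, -1.5]
finger_gap: 0.309
gripper_force: 40.0
```

{"fn": "drive_tool", "kwargs": {
  "linear": [
    [-0.008, -0.014, 0],
    [-0.008, -0.014, 0.08],
    [-0.008, -0.014, 0.16],
    [-0.008, -0.014, 0.213],
    [-0.008, -0.014, 0.213]
  ],
  "turn": [
    [0, 0, 0],
    [0, 0, 0],
    [0, 0, 0],
    [0, 0, 0],
    [0, 0, 0]
  ],
  "fingers": [0.2, 0.2, 0.2, 0.2, 0.2]
}}

```text
clock: 22.85
tcp_pos: [413.2, 295.1, 25.1]
tool_rot: [-3.141, -0.001, -3.084]
ft_force: [-0.3, 0.6, -0.2]
finger_gap: 0.309
gripper_force: 40.0
```

{"fn": "drive_tool", "kwargs": {
  "linear": [
    [0, 0, 0],
    [0, 0, 0],
    [0, 0, 0]
  ],
  "turn": [
    [0, 0, 0],
    [0, 0, 0],
    [0, 0, 0]
  ],
  "fingers": [0.2, 0.2, 0.2]
}}

```text
clock: 23.22
tcp_pos: [413.4, 295.4, 26.0]
tool_rot: [3.141, 0.0, -3.084]
ft_force: [0.0, -0.1, -0.8]
finger_gap: 0.311
gripper_force: 40.0
```

{"fn": "drive_tool", "kwargs": {
  "linear": [
    [0, 0, 0.006],
    [0, 0, 0.006],
    [0, 0, 0.006],
    [0, 0, 0.006],
    [0, 0, 0.006]
  ],
  "turn": [
    [0, 0, 0],
    [0, 0, 0],
    [0, 0, 0],
    [0, 0, 0],
    [0, 0, 0]
  ],
  "fingers": [0.2, 0.2, 0.4, 0.6, 0.8]
}}

```text
clock: 23.85
tcp_pos: [413.5, 295.4, 25.2]
tool_rot: [3.141, 0.0, -3.084]
ft_force: [-0.0, -0.0, 0.4]
finger_gap: 0.587
gripper_force: 0.0
```

{"fn": "drive_tool", "kwargs": {
  "linear": [
    [0, 0, 0],
    [0, 0, 0],
    [0, 0, -0.2],
    [0, 0, -0.6],
    [0, 0, -1]
  ],
  "turn": [
    [0, 0, 0],
    [0, 0, 0],
    [0, 0, 0],
    [0, 0, 0],
    [0, 0, 0]
  ],
  "fingers": [1, 1, 1, 1, 1]
}}

```text
clock: 24.48
tcp_pos: [413.1, 295.0, 176.5]
tool_rot: [-3.141, -0.001, -3.084]
ft_force: [1.3, 1.3, -0.2]
finger_gap: 1.0
gripper_force: 0.0
```

```bash
python3 - <<'E'
from h import *
s=ctrl.sense();im=ctrl.snapshot("wrist");cv2.imwrite("pics/w6.png",im)
print(s["tcp_pos"],s["tool_rot"])
for c in("yellow","blue"):
    for b in blobs(im,c,60):
        (u,v),ax,a=cv2.fitEllipse(cv2.convexHull(b))
        print(c,cv2.contourArea(b),np.round([u,v],1),np.round(ax),[np.round(onz("wrist",u,v,z,s)[:2],1).tolist() for z in (18,60)])
E
```

```text
[413.11293002 295.02120485 176.54559958] [-3.14095504e+00 -6.79714109e-04 -3.08392633e+00]
yellow 974.5 [272.4 271. ] [34. 38.] [[517.7, 292.9], [493.3, 292.5]]
blue 1369.0 [279.5 190.1] [40. 45.] [[414.8, 295.6], [403.8, 294.8]]
```

View pics/w6.png

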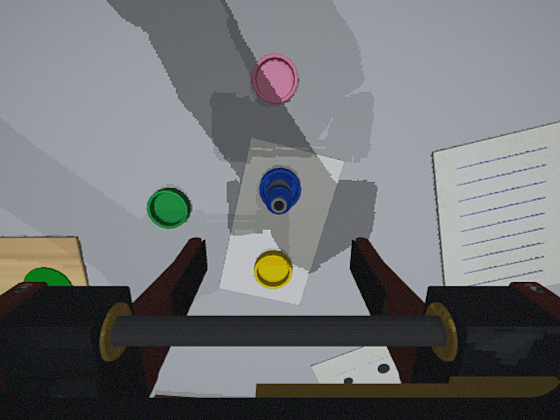

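The blue lens stands in its cup at (280,195). The yellow cup at (272,270) is at (518,292.8). Next is the yellow lens.

{"fn": "drive_tool", "kwargs": {
  "linear": [
    [-0.15, -0.25, 0],
    [-0.35, -0.6, 0],
    [-0.61, -1, 0],
    [-0.61, -1, 0],
    [-0.61, -1, 0]
  ],
  "turn": [
    [0, 0, 0],
    [0, 0, 0],
    [0, 0, 0],
    [0, 0, 0],
    [0, 0, 0]
  ],
  "fingers": [1, 1, 1, 1, 1]
}}

```text
clock: 25.15
tcp_pos: [513.3, 150.7, 174.9]
tool_rot: [3.141, -0.001, -3.085]
ft_force: [-0.6, 0.4, 0.6]
finger_gap: 1.0
gripper_force: 0.0
```

{"fn": "drive_tool", "kwargs": {
  "linear": [
    [-0.2, -0.3, 0],
    [-0.4, -0.65, 0],
    [-0.61, -0.995, 0.2],
    [-0.61, -0.995, 0.27],
    [-0.61, -0.995, 0.27]
  ],
  "turn": [
    [0, 0, 0],
    [0, 0, 0],
    [0, 0, 0],
    [0, 0, 0],
    [0, 0, 0]
  ],
  "fingers": [1, 1, 1, 1, 1]
}}

```text
clock: 25.78
tcp_pos: [612.0, 9.4, 133.1]
tool_rot: [3.14, -0.003, -3.082]
ft_force: [-1.4, 0.5, 0.1]
finger_gap: 0.999
gripper_force: 0.0
```

```bash
python3 - <<'E'
from h import *
s=ctrl.sense();im=ctrl.snapshot("wrist");cv2.imwrite("pics/w7.png",im)
print(s["tcp_pos"],s["tool_rot"])
for c in("yellow","green","red"):
    for b in blobs(im,c,60):
        (u,v),ax,a=cv2.fitEllipse(cv2.convexHull(b))
        print(c,cv2.contourArea(b),np.round([u,v],1),np.round(ax),[np.round(onz("wrist",u,v,z,s)[:2],1).tolist() for z in (9,62,72)])
E
```

```text
[612.00966764   9.36659368 133.09972719] [ 3.1404821  -0.0032998  -3.08218065]
yellow 510.5 [275.4 214.1] [32. 35.] [[630.1, 6.8], [611.7, 6.2], [608.2, 6.1]]
green 3001.5 [276.2 151. ] [64. 65.] [[565.8, 4.0], [559.3, 3.9], [558.1, 3.9]]
green 2020.0 [477.3  19.5] [53. 67.] [[444.8, 168.7], [460.7, 138.1], [463.7, 132.3]]
red 3064.0 [162.8 150.8] [62. 69.] [[572.1, -105.1], [564.4, -85.0], [563.0, -81.2]]
```

{"fn": "drive_tool", "kwargs": {
  "linear": [
    [-0.004, -0.017, 0.15],
    [-0.004, -0.017, 0.4],
    [-0.004, -0.017, 0.6],
    [-0.004, -0.017, 0.694],
    [-0.004, -0.017, 0.694]
  ],
  "turn": [
    [0, 0, 0],
    [0, 0, 0],
    [0, 0, 0],
    [0, 0, 0],
    [0, 0, 0]
  ],
  "fingers": [1, 1, 1, 0.9, 0.7],
  "force": 40
}}

```text
clock: 26.45
tcp_pos: [613.8, 6.2, 30.6]
tool_rot: [3.141, -0.001, -3.082]
ft_force: [-0.3, -0.4, 1.0]
finger_gap: 0.824
gripper_force: 0.0
```

{"fn": "drive_tool", "kwargs": {
  "linear": [
    [0, 0, 0],
    [0, 0, 0],
    [0, 0, 0],
    [0, 0, 0],
    [0, 0, 0]
  ],
  "turn": [
    [0, 0, 0],
    [0, 0, 0],
    [0, 0, 0],
    [0, 0, 0],
    [0, 0, 0]
  ],
  "fingers": [0.6, 0.5, 0.4, 0.3, 0.2]
}}

```text
clock: 27.08
tcp_pos: [614.3, 5.5, 30.8]
tool_rot: [3.141, 0.0, -3.083]
ft_force: [-0.7, 1.5, 4.1]
finger_gap: 0.31
gripper_force: 40.0
```

{"fn": "drive_tool", "kwargs": {
  "linear": [
    [0, 0, 0],
    [0, 0, 0],
    [0, 0, 0],
    [0, 0, 0],
    [0, 0, 0]
  ],
  "turn": [
    [0, 0, 0],
    [0, 0, 0],
    [0, 0, 0],
    [0, 0, 0],
    [0, 0, 0]
  ],
  "fingers": [0.2, 0.2, 0.2, 0.2, 0.2]
}}

```text
clock: 27.7
tcp_pos: [614.3, 5.4, 30.7]
tool_rot: [3.141, 0.0, -3.083]
ft_force: [-1.3, 4.7, 5.5]
finger_gap: 0.308
gripper_force: 40.0
```

{"fn": "drive_tool", "kwargs": {
  "linear": [
    [0, 0, -0.03],
    [0, 0, -0.06],
    [0, 0, -0.1],
    [0, 0, -0.2],
    [0, 0, -0.3]
  ],
  "turn": [
    [0, 0, 0],
    [0, 0, 0],
    [0, 0, 0],
    [0, 0, 0],
    [0, 0, 0]
  ],
  "fingers": [0.2, 0.2, 0.2, 0.2, 0.2]
}}

```text
clock: 28.32
tcp_pos: [614.6, 3.8, 77.1]
tool_rot: [-3.141, 0.001, -3.085]
ft_force: [0.2, -0.3, -0.6]
finger_gap: 0.315
gripper_force: 39.9
```

{"fn": "drive_tool", "kwargs": {
  "linear": [
    [0, 0, -0.3],
    [0.05, 0.2, -0.5],
    [0.15, 0.5, -0.5],
    [0.26, 0.95, -0.5],
    [0.26, 0.95, -0.5]
  ],
  "turn": [
    [0, 0, 0],
    [0, 0, 0],
    [0, 0, 0],
    [0, 0, 0],
    [0, 0, 0]
  ],
  "fingers": [0.2, 0.2, 0.2, 0.2, 0.2]
}}

```text
clock: 28.95
tcp_pos: [565.6, 150.2, 151.7]
tool_rot: [3.139, 0.001, -3.077]
ft_force: [0.0, 0.0, -0.5]
finger_gap: 0.313
gripper_force: 39.9
```

{"fn": "drive_tool", "kwargs": {
  "linear": [
    [0.06, 0.3, 0],
    [0.15, 0.6, 0],
    [0.264, 1, 0],
    [0.264, 1, 0],
    [0.264, 1, 0]
  ],
  "turn": [
    [0, 0, 0],
    [0, 0, 0],
    [0, 0, 0],
    [0, 0, 0],
    [0, 0, 0]
  ],
  "fingers": [0.2, 0.2, 0.2, 0.2, 0.2]
}}

```text
clock: 29.58
tcp_pos: [519.5, 291.1, 151.1]
tool_rot: [-3.141, 0.001, -3.084]
ft_force: [-0.1, -0.7, -0.2]
finger_gap: 0.307
gripper_force: 39.9
```

```bash
python3 - <<'E'
from h import *
s=ctrl.sense();im=ctrl.snapshot("wrist");cv2.imwrite("pics/w8.png",im)
print(s["tcp_pos"],s["tool_rot"])
for c in("yellow","blue"):
    for b in blobs(im,c,60):
        (u,v),ax,a=cv2.fitEllipse(cv2.convexHull(b))
        print(c,cv2.contourArea(b),np.round([u,v],1),np.round(ax),[np.round(onz("wrist",u,v,z,s)[:2],1).tolist() for z in (7,18)])
E
```

```text
[519.54682184 291.07788606 151.14825234] [-3.14096735e+00  1.07782163e-03 -3.08426379e+00]
yellow 1491.0 [281.2 192.7] [44. 45.] [[520.6, 293.3], [517.6, 293.1]]
yellow 1051.0 [277.8 278.6] [44. 53.] [[625.9, 295.6], [619.1, 295.3]]
blue 2002.0 [290.7  86.4] [50. 53.] [[413.7, 296.1], [414.6, 295.8]]
```

View pics/w8.png

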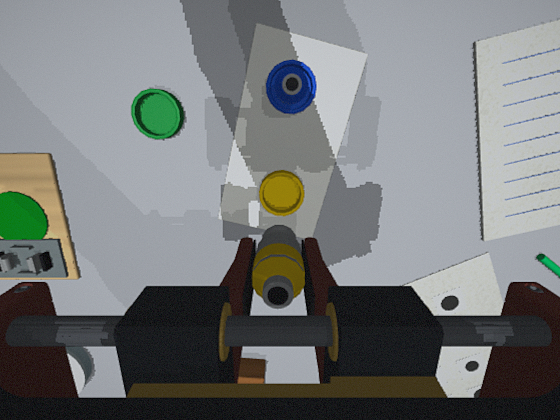

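The yellow lens is held upright, the yellow cup is at (281,193) giving (517.8,293.1), and the blue lens stands in its cup at (291,86). I'm lowering.

{"fn": "drive_tool", "kwargs": {
  "linear": [
    [0.004, 0.013, 0.15],
    [0.004, 0.013, 0.4],
    [0.004, 0.013, 0.58],
    [0.004, 0.013, 0.6],
    [0.004, 0.013, 0.6]
  ],
  "turn": [
    [0, 0, 0],
    [0, 0, 0],
    [0, 0, 0],
    [0, 0, 0],
    [0, 0, 0]
  ],
  "fingers": [0.2, 0.2, 0.2, 0.2, 0.2]
}}

```text
clock: 30.25
tcp_pos: [519.2, 293.0, 61.3]
tool_rot: [-3.142, 0.001, -3.086]
ft_force: [0.0, -0.3, -0.3]
finger_gap: 0.312
gripper_force: 39.9
```

{"fn": "drive_tool", "kwargs": {
  "linear": [
    [0, 0, 0],
    [0, 0, 0],
    [0, 0, 0]
  ],
  "turn": [
    [0, 0, 0],
    [0, 0, 0],
    [0, 0, 0]
  ],
  "fingers": [0.2, 0.2, 0.2]
}}

```text
clock: 30.62
tcp_pos: [518.3, 294.3, 61.1]
tool_rot: [3.141, 0.001, -3.084]
ft_force: [-0.2, 0.1, -0.7]
finger_gap: 0.312
gripper_force: 39.9
```

{"fn": "drive_tool", "kwargs": {
  "linear": [
    [-0.003, -0.008, 0],
    [-0.003, -0.008, 0.08],
    [-0.003, -0.008, 0.16],
    [-0.003, -0.008, 0.218],
    [-0.003, -0.008, 0.218]
  ],
  "turn": [
    [0, 0, 0],
    [0, 0, 0],
    [0, 0, 0],
    [0, 0, 0],
    [0, 0, 0]
  ],
  "fingers": [0.2, 0.2, 0.2, 0.2, 0.2]
}}

```text
clock: 31.25
tcp_pos: [518.5, 292.8, 27.1]
tool_rot: [-3.141, -0.001, -3.084]
ft_force: [0.5, 0.0, -0.4]
finger_gap: 0.307
gripper_force: 40.0
```

{"fn": "drive_tool", "kwargs": {
  "linear": [
    [0, 0, 0],
    [0, 0, 0],
    [0, 0, 0]
  ],
  "turn": [
    [0, 0, 0],
    [0, 0, 0],
    [0, 0, 0]
  ],
  "fingers": [0.2, 0.2, 0.2]
}}

```text
clock: 31.62
tcp_pos: [518.6, 292.8, 27.7]
tool_rot: [-3.142, -0.0, -3.084]
ft_force: [0.2, 0.3, -0.7]
finger_gap: 0.313
gripper_force: 40.0
```

{"fn": "drive_tool", "kwargs": {
  "linear": [
    [0, 0, 0.005],
    [0, 0, 0.005],
    [0, 0, 0.005],
    [0, 0, 0.005],
    [0, 0, 0.005]
  ],
  "turn": [
    [0, 0, 0],
    [0, 0, 0],
    [0, 0, 0],
    [0, 0, 0],
    [0, 0, 0]
  ],
  "fingers": [0.2, 0.2, 0.4, 0.6, 0.8]
}}

```text
clock: 32.25
tcp_pos: [518.7, 292.9, 27.1]
tool_rot: [3.141, 0.0, -3.084]
ft_force: [0.2, 0.5, -1.0]
finger_gap: 0.587
gripper_force: 0.0
```

{"fn": "drive_tool", "kwargs": {
  "linear": [
    [0, 0, 0],
    [0, 0, 0],
    [0, 0, -0.2],
    [0, 0, -0.6],
    [0, 0, -1]
  ],
  "turn": [
    [0, 0, 0],
    [0, 0, 0],
    [0, 0, 0],
    [0, 0, 0],
    [0, 0, 0]
  ],
  "fingers": [1, 1, 1, 1, 1]
}}

```text
clock: 32.88
tcp_pos: [518.3, 292.6, 178.4]
tool_rot: [-3.141, -0.001, -3.084]
ft_force: [-0.1, 0.7, -0.6]
finger_gap: 1.003
gripper_force: 0.0
```

```bash
python3 - <<'E'
from h import *
s=ctrl.sense();im=ctrl.snapshot("wrist");cv2.imwrite("pics/w9.png",im)
print(s["tcp_pos"],s["tool_rot"])
E
```

```text
[518.31323175 292.58950429 178.42746125] [-3.14100009e+00 -6.93438677e-04 -3.08396112e+00]
```

View pics/w9.png

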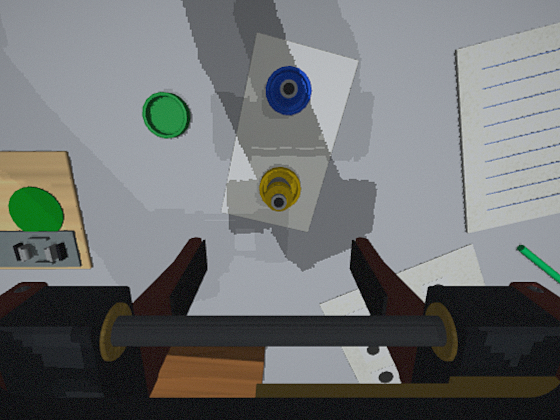

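Both lenses stand in their own cups, at (280,190) and (289,90). Next I return for the green bottle on the mat at (445.5,-294.6).

{"fn": "drive_tool", "kwargs": {
  "linear": [
    [0.04, -0.25, -0.1],
    [0.1, -0.6, -0.1],
    [0.178, -0.97, -0.1],
    [0.178, -0.97, -0.1],
    [0.178, -0.97, -0.1]
  ],
  "turn": [
    [0, 0, 0],
    [0, 0, 0],
    [0, 0, 0],
    [0, 0, 0],
    [0, 0, 0]
  ],
  "fingers": [1, 1, 1, 1, 1],
  "force": 20
}}

```text
clock: 33.55
tcp_pos: [500.5, 146.8, 192.2]
tool_rot: [3.141, 0.001, -3.084]
ft_force: [0.4, 0.6, -1.0]
finger_gap: 1.003
gripper_force: 0.0
```

{"fn": "drive_tool", "kwargs": {
  "linear": [
    [0.05, -0.3, 0],
    [0.11, -0.65, 0],
    [0.178, -0.97, 0],
    [0.178, -0.97, 0],
    [0.178, -0.97, 0]
  ],
  "turn": [
    [0, 0, 0],
    [0, 0, 0],
    [0, 0, 0],
    [0, 0, 0],
    [0, 0, 0]
  ],
  "fingers": [1, 1, 1, 1, 1]
}}

```text
clock: 34.17
tcp_pos: [482.7, 1.1, 192.0]
tool_rot: [3.141, 0.0, -3.082]
ft_force: [-0.7, 0.5, 0.2]
finger_gap: 1.002
gripper_force: 0.0
```

{"fn": "drive_tool", "kwargs": {
  "linear": [
    [0.05, -0.3, 0],
    [0.11, -0.65, 0],
    [0.178, -0.97, 0],
    [0.178, -0.97, 0],
    [0.178, -0.97, 0]
  ],
  "turn": [
    [0, 0, 0],
    [0, 0, 0],
    [0, 0, 0],
    [0, 0, 0],
    [0, 0, 0]
  ],
  "fingers": [1, 1, 1, 1, 1]
}}

```text
clock: 34.8
tcp_pos: [464.7, -145.4, 191.8]
tool_rot: [3.141, -0.0, -3.081]
ft_force: [0.9, 0.7, -0.2]
finger_gap: 1.001
gripper_force: 0.0
```

{"fn": "drive_tool", "kwargs": {
  "linear": [
    [0.05, -0.3, 0],
    [0.11, -0.65, 0],
    [0.178, -0.97, 0],
    [0.178, -0.97, 0],
    [0.178, -0.97, 0]
  ],
  "turn": [
    [0, 0, 0],
    [0, 0, 0],
    [0, 0, 0],
    [0, 0, 0],
    [0, 0, 0]
  ],
  "fingers": [1, 1, 1, 1, 1]
}}

```text
clock: 35.42
tcp_pos: [446.7, -291.9, 191.6]
tool_rot: [3.14, -0.0, -3.081]
ft_force: [-0.2, -0.5, 0.5]
finger_gap: 1.001
gripper_force: 0.0
```

```bash
python3 - <<'E'
from h import *
s=ctrl.sense();print(s["tcp_pos"],s["tool_rot"])
im=ctrl.snapshot("wrist")
for c in("red","green"):
    for b in blobs(im,c,60):
        (u,v),ax,a=cv2.fitEllipse(cv2.convexHull(b))
        print(c,cv2.contourArea(b),np.round([u,v],1),np.round(ax),[np.round(onz("wrist",u,v,z,s)[:2],1).tolist() for z in (9,115)])
E
```

```text
[ 446.74699411 -291.94457855  191.57550431] [ 3.14028435e+00 -3.46911189e-04 -3.08103185e+00]
red 869.0 [412.7 281.5] [39. 44.] [[570.0, -105.1], [506.9, -164.5]]
red 395.5 [253.7 308.2] [23. 27.] [[624.7, -315.7], [544.8, -310.2]]
green 803.0 [492.6 278.7] [31. 47.] [[559.5, 0.3], [499.6, -91.5]]
green 717.0 [274.7 208.3] [31. 35.] [[478.2, -295.1], [443.4, -296.0]]
```

{"fn": "drive_tool", "kwargs": {
  "linear": [
    [0.007, -0.012, 0],
    [0.007, -0.012, 0.3],
    [0.007, -0.012, 0.6],
    [0.007, -0.012, 0.88],
    [0.007, -0.012, 0.965]
  ],
  "turn": [
    [0, 0, 0],
    [0, 0, 0],
    [0, 0, 0],
    [0, 0, 0],
    [0, 0, 0]
  ],
  "fingers": [1, 1, 1, 1, 1]
}}

```text
clock: 36.1
tcp_pos: [443.8, -294.5, 45.3]
tool_rot: [3.14, -0.003, -3.082]
ft_force: [1.5, 0.3, 0.4]
finger_gap: 0.998
gripper_force: 0.0
```

{"fn": "drive_tool", "kwargs": {
  "linear": [
    [0, 0, 0],
    [0, 0, 0],
    [0, 0, 0],
    [0, 0, 0],
    [0, 0, 0]
  ],
  "turn": [
    [0, 0, 0],
    [0, 0, 0],
    [0, 0, 0],
    [0, 0, 0],
    [0, 0, 0]
  ],
  "fingers": [0.8, 0.6, 0.5, 0.4, 0.3]
}}

```text
clock: 36.72
tcp_pos: [444.9, -296.2, 47.7]
tool_rot: [-3.141, 0.001, -3.084]
ft_force: [0.6, 1.3, 2.1]
finger_gap: 0.47
gripper_force: 0.7
```

{"fn": "drive_tool", "kwargs": {
  "linear": [
    [0, 0, 0],
    [0, 0, 0],
    [0, 0, 0],
    [0, 0, 0],
    [0, 0, 0]
  ],
  "turn": [
    [0, 0, 0],
    [0, 0, 0],
    [0, 0, 0],
    [0, 0, 0],
    [0, 0, 0]
  ],
  "fingers": [0.3, 0.3, 0.3, 0.3, 0.3]
}}

```text
clock: 37.35
tcp_pos: [444.9, -296.2, 47.5]
tool_rot: [3.142, 0.0, -3.084]
ft_force: [-0.5, 0.8, 6.0]
finger_gap: 0.454
gripper_force: 20.0
```

{"fn": "drive_tool", "kwargs": {
  "linear": [
    [0, 0, -0.2],
    [0, 0, -0.45],
    [-0.1, 0.35, -0.5],
    [-0.2, 0.65, -0.5],
    [-0.35, 0.95, -0.5]
  ],
  "turn": [
    [0, 0, 0],
    [0, 0, 0],
    [0, 0, 0],
    [0, 0, 0],
    [0, 0, 0]
  ],
  "fingers": [0.3, 0.3, 0.3, 0.3, 0.3]
}}

```text
clock: 37.98
tcp_pos: [488.4, -149.7, 122.2]
tool_rot: [3.142, -0.0, -3.085]
ft_force: [-0.3, -0.3, -2.8]
finger_gap: 0.451
gripper_force: 19.9
```

{"fn": "drive_tool", "kwargs": {
  "linear": [
    [-0.15, 0.3, 0],
    [-0.3, 0.6, 0],
    [-0.45, 0.85, 0],
    [-0.553, 1, 0],
    [-0.553, 1, 0]
  ],
  "turn": [
    [0, 0, 0],
    [0, 0, 0],
    [0, 0, 0],
    [0, 0, 0],
    [0, 0, 0]
  ],
  "fingers": [0.3, 0.3, 0.3, 0.3, 0.3]
}}

```text
clock: 38.6
tcp_pos: [563.3, 6.1, 121.4]
tool_rot: [3.141, -0.001, -3.08]
ft_force: [0.4, -0.4, -2.1]
finger_gap: 0.443
gripper_force: 19.9
```

{"fn": "drive_tool", "kwargs": {
  "linear": [
    [0, 0, 0.1],
    [0, 0, 0.2],
    [0, 0, 0.3],
    [0, 0, 0.3],
    [0, 0, 0.3]
  ],
  "turn": [
    [0, 0, 0],
    [0, 0, 0],
    [0, 0, 0],
    [0, 0, 0],
    [0, 0, 0]
  ],
  "fingers": [0.3, 0.3, 0.3, 0.3, 0.3]
}}

```text
clock: 39.22
tcp_pos: [563.1, 3.3, 77.3]
tool_rot: [-3.141, 0.0, -3.084]
ft_force: [0.3, 0.3, -1.5]
finger_gap: 0.45
gripper_force: 19.9
```

{"fn": "drive_tool", "kwargs": {
  "linear": [
    [0, 0.003, 0.08],
    [0, 0.003, 0.14],
    [0, 0.003, 0.157],
    [0, 0.003, 0.157],
    [0, 0.003, 0.157]
  ],
  "turn": [
    [0, 0, 0],
    [0, 0, 0],
    [0, 0, 0],
    [0, 0, 0],
    [0, 0, 0]
  ],
  "fingers": [0.3, 0.3, 0.3, 0.3, 0.3]
}}

```text
clock: 39.85
tcp_pos: [563.0, 4.0, 53.7]
tool_rot: [-3.141, 0.0, -3.084]
ft_force: [-0.2, 0.0, -1.5]
finger_gap: 0.451
gripper_force: 20.0
```

{"fn": "drive_tool", "kwargs": {
  "linear": [
    [0, 0, 0],
    [0, 0, 0],
    [0, 0, 0],
    [0, 0, 0],
    [0, 0, 0]
  ],
  "turn": [
    [0, 0, 0],
    [0, 0, 0],
    [0, 0, 0],
    [0, 0, 0],
    [0, 0, 0]
  ],
  "fingers": [0.3, 0.6, 0.8, 1, 1]
}}

```text
clock: 40.48
tcp_pos: [563.0, 4.1, 53.8]
tool_rot: [3.142, 0.0, -3.084]
ft_force: [-0.1, 0.0, 0.4]
finger_gap: 0.867
gripper_force: 0.0
```

{"fn": "drive_tool", "kwargs": {
  "linear": [
    [0, 0, 0],
    [0, 0, -0.2],
    [0, 0, -0.5],
    [0, 0, -0.9],
    [0, 0, -0.95]
  ],
  "turn": [
    [0, 0, 0],
    [0, 0, 0],
    [0, 0, 0],
    [0, 0, 0],
    [0, 0, 0]
  ],
  "fingers": [1, 1, 1, 1, 1]
}}

```text
clock: 41.1
tcp_pos: [565.2, 3.9, 200.5]
tool_rot: [3.141, 0.007, -3.084]
ft_force: [0.5, 0.8, -0.1]
finger_gap: 1.0
gripper_force: 0.0
```

{"fn": "drive_tool", "kwargs": {
  "linear": [
    [0.03, -0.25, 0],
    [0.07, -0.6, 0],
    [0.119, -1, 0],
    [0.119, -1, 0],
    [0.119, -1, 0]
  ],
  "turn": [
    [0, 0, 0],
    [0, 0, 0],
    [0, 0, 0],
    [0, 0, 0],
    [0, 0, 0]
  ],
  "fingers": [1, 1, 1, 1, 1]
}}

```text
clock: 41.72
tcp_pos: [553.4, -146.2, 195.4]
tool_rot: [3.141, -0.001, -3.084]
ft_force: [0.4, -0.3, 0.2]
finger_gap: 0.995
gripper_force: 0.0
```

{"fn": "drive_tool", "kwargs": {
  "linear": [
    [0.03, -0.3, 0],
    [0.07, -0.65, 0],
    [0.12, -1, 0],
    [0.12, -1, 0],
    [0.12, -1, 0]
  ],
  "turn": [
    [0, 0, 0],
    [0, 0, 0],
    [0, 0, 0],
    [0, 0, 0],
    [0, 0, 0]
  ],
  "fingers": [1, 1, 1, 1, 1]
}}

```text
clock: 42.35
tcp_pos: [545.2, -295.2, 195.5]
tool_rot: [3.14, -0.001, -3.082]
ft_force: [-0.2, 0.5, 0.2]
finger_gap: 0.997
gripper_force: 0.0
```

{"fn": "drive_tool", "kwargs": {
  "linear": [
    [0, -0.078, 0],
    [0, -0.078, 0],
    [0, -0.078, 0],
    [0, -0.078, 0],
    [0, -0.078, 0]
  ],
  "turn": [
    [0, 0, 0],
    [0, 0, 0],
    [0, 0, 0],
    [0, 0, 0],
    [0, 0, 0]
  ],
  "fingers": [1, 1, 1, 1, 1]
}}

```text
clock: 42.98
tcp_pos: [545.2, -308.9, 196.2]
tool_rot: [3.141, 0.0, -3.084]
ft_force: [0.0, -0.0, 0.2]
finger_gap: 0.997
gripper_force: 0.0
```

```bash
python3 - <<'E'
from h import *
s=ctrl.sense();print(s["tcp_pos"],s["tool_rot"])
im=ctrl.snapshot("wrist");cv2.imwrite("pics/w10.png",im)
for c in("red","green"):
    for b in blobs(im,c,60):
        (u,v),ax,a=cv2.fitEllipse(cv2.convexHull(b))
        print(c,cv2.contourArea(b),np.round([u,v],1),np.round(ax),[np.round(onz("wrist",u,v,z,s)[:2],1).tolist() for z in (9,115,121)])
E
```

```text
[ 545.19911965 -308.91049222  196.24511887] [ 3.14142740e+00  5.61848154e-05 -3.08363337e+00]
red 1702.0 [438.7 212.7] [45. 53.] [[572.3, -106.7], [539.2, -169.8], [537.3, -173.4]]
red 617.0 [277.6 210.6] [29. 29.] [[581.2, -308.5], [545.4, -310.3], [543.3, -310.4]]
green 594.5 [524.9 211. ] [38. 55.] [[563.9, 0.5], [533.3, -95.2], [531.6, -100.6]]
```

Red cap cast at (545.4,-310.3), directly below. I'm descending.

{"fn": "drive_tool", "kwargs": {
  "linear": [
    [0, -0.002, 0.2],
    [0, -0.002, 0.5],
    [0, -0.002, 0.8],
    [0, -0.002, 0.996],
    [0, -0.002, 0.996]
  ],
  "turn": [
    [0, 0, 0],
    [0, 0, 0],
    [0, 0, 0],
    [0, 0, 0],
    [0, 0, 0]
  ],
  "fingers": [1, 1, 1, 1, 1]
}}

```text
clock: 43.65
tcp_pos: [543.6, -308.6, 44.7]
tool_rot: [3.14, -0.004, -3.084]
ft_force: [0.0, -0.3, 0.0]
finger_gap: 1.0
gripper_force: 0.0
```

{"fn": "drive_tool", "kwargs": {
  "linear": [
    [0, 0, 0],
    [0, 0, 0],
    [0, 0, 0],
    [0, 0, 0],
    [0, 0, 0]
  ],
  "turn": [
    [0, 0, 0],
    [0, 0, 0],
    [0, 0, 0],
    [0, 0, 0],
    [0, 0, 0]
  ],
  "fingers": [0.8, 0.6, 0.5, 0.4, 0.3]
}}

```text
clock: 44.28
tcp_pos: [545.3, -309.4, 47.1]
tool_rot: [-3.142, 0.0, -3.084]
ft_force: [0.2, -0.1, -1.3]
finger_gap: 0.469
gripper_force: 0.0
```

{"fn": "drive_tool", "kwargs": {
  "linear": [
    [0, 0, 0],
    [0, 0, 0],
    [0, 0, 0],
    [0, 0, 0],
    [0, 0, 0]
  ],
  "turn": [
    [0, 0, 0],
    [0, 0, 0],
    [0, 0, 0],
    [0, 0, 0],
    [0, 0, 0]
  ],
  "fingers": [0.3, 0.3, 0.3, 0.3, 0.3]
}}

```text
clock: 44.9
tcp_pos: [545.3, -309.5, 47.0]
tool_rot: [3.142, 0.0, -3.084]
ft_force: [-1.4, 1.2, 4.1]
finger_gap: 0.456
gripper_force: 20.0
```

{"fn": "drive_tool", "kwargs": {
  "linear": [
    [0, 0, -0.2],
    [0, 0, -0.45],
    [-0.05, 0.3, -0.5],
    [-0.12, 0.6, -0.5],
    [-0.2, 0.9, -0.5]
  ],
  "turn": [
    [0, 0, 0],
    [0, 0, 0],
    [0, 0, 0],
    [0, 0, 0],
    [0, 0, 0]
  ],
  "fingers": [0.3, 0.3, 0.3, 0.3, 0.3]
}}

```text
clock: 45.52
tcp_pos: [567.0, -171.7, 121.4]
tool_rot: [3.142, -0.001, -3.084]
ft_force: [0.7, 0.5, -1.5]
finger_gap: 0.455
gripper_force: 20.0
```

{"fn": "drive_tool", "kwargs": {
  "linear": [
    [-0.02, 0.25, 0],
    [-0.04, 0.448, 0],
    [-0.04, 0.448, 0],
    [-0.04, 0.448, 0.15],
    [-0.04, 0.448, 0.3]
  ],
  "turn": [
    [0, 0, 0],
    [0, 0, 0],
    [0, 0, 0],
    [0, 0, 0],
    [0, 0, 0]
  ],
  "fingers": [0.3, 0.3, 0.3, 0.3, 0.3]
}}

```text
clock: 46.15
tcp_pos: [569.3, -106.8, 76.2]
tool_rot: [-3.141, 0.0, -3.085]
ft_force: [0.3, 0.5, -0.9]
finger_gap: 0.454
gripper_force: 20.0
```

{"fn": "drive_tool", "kwargs": {
  "linear": [
    [0, 0, 0],
    [0, 0, 0],
    [0, 0, 0]
  ],
  "turn": [
    [0, 0, 0],
    [0, 0, 0],
    [0, 0, 0]
  ],
  "fingers": [0.3, 0.3, 0.3]
}}

```text
clock: 46.52
tcp_pos: [570.0, -106.0, 77.8]
tool_rot: [-3.141, 0.001, -3.084]
ft_force: [-0.3, -0.1, -1.6]
finger_gap: 0.45
gripper_force: 20.0
```

{"fn": "drive_tool", "kwargs": {
  "linear": [
    [0, 0.003, 0.08],
    [0, 0.003, 0.14],
    [0, 0.003, 0.164],
    [0, 0.003, 0.164],
    [0, 0.003, 0.164]
  ],
  "turn": [
    [0, 0, 0],
    [0, 0, 0],
    [0, 0, 0],
    [0, 0, 0],
    [0, 0, 0]
  ],
  "fingers": [0.3, 0.3, 0.3, 0.3, 0.3]
}}

```text
clock: 47.15
tcp_pos: [569.4, -104.9, 52.8]
tool_rot: [3.141, 0.0, -3.084]
ft_force: [-2.9, 1.8, 8.8]
finger_gap: 0.453
gripper_force: 20.0
```

{"fn": "drive_tool", "kwargs": {
  "linear": [
    [0, 0, 0],
    [0, 0, 0],
    [0, 0, 0],
    [0, 0, 0],
    [0, 0, 0]
  ],
  "turn": [
    [0, 0, 0],
    [0, 0, 0],
    [0, 0, 0],
    [0, 0, 0],
    [0, 0, 0]
  ],
  "fingers": [0.3, 0.6, 0.8, 1, 1]
}}

```text
clock: 47.78
tcp_pos: [569.4, -105.1, 52.1]
tool_rot: [-3.142, -0.0, -3.084]
ft_force: [-0.1, 0.7, -0.9]
finger_gap: 0.873
gripper_force: 0.0
```

{"fn": "drive_tool", "kwargs": {
  "linear": [
    [0, 0, 0],
    [0, 0, -0.2],
    [0, 0, -0.5],
    [0, 0, -0.9],
    [0, 0, -1]
  ],
  "turn": [
    [0, 0, 0],
    [0, 0, 0],
    [0, 0, 0],
    [0, 0, 0],
    [0, 0, 0]
  ],
  "fingers": [1, 1, 1, 1, 1]
}}

```text
clock: 48.4
tcp_pos: [571.1, -105.7, 206.1]
tool_rot: [-3.141, 0.006, -3.084]
ft_force: [0.3, 0.2, -0.2]
finger_gap: 0.998
gripper_force: 0.0
```

{"fn": "drive_tool", "kwargs": {
  "linear": [
    [0.3, 0, -0.3],
    [0.6, 0, -0.3],
    [0.9, 0, -0.3],
    [0.9, 0, -0.3],
    [0.9, 0, -0.3]
  ],
  "turn": [
    [0, 0, 0],
    [0, 0, 0],
    [0, 0, 0],
    [0, 0, 0],
    [0, 0, 0]
  ],
  "fingers": [1, 1, 1, 1, 1]
}}

```text
clock: 49.02
tcp_pos: [435.3, -112.5, 247.3]
tool_rot: [3.141, 0.001, -3.083]
ft_force: [0.9, 0.0, 0.6]
finger_gap: 1.001
gripper_force: 0.0
```

```bash
python3 - <<'E'
from h import *
s=ctrl.sense();print(s["tcp_pos"])
a=ctrl.snapshot("top");b=ctrl.snapshot("wrist");c=ctrl.snapshot("side")
for n,im in(("top",a),("side",c)):
  for col in("red","green"):
    for q in blobs(im,col,20):
      (u,v),wh,_=cv2.minAreaRect(q); print(n,col,np.round([u,v,*wh]),[np.round(onz(n,u,v,z)[:2],1).tolist() for z in(9,121)])
x=np.vstack([np.hstack([a[120:300,120:380],c[90:270,200:460]])])
cv2.imwrite("pics/fin.png",cv2.resize(x,(780,270)))
cv2.imwrite("pics/finw.png",b)
E
```

```text
[ 435.34135479 -112.48225459  247.28129755]
top red [332. 191.  29.  16.] [[564.7, -92.9], [543.6, -84.1]]
top red [342. 178.  13.  13.] [[592.0, -116.3], [567.9, -105.1]]
top green [286. 192.  23.  28.] [[562.1, 4.4], [541.2, 2.9]]
top green [286. 182.  13.  13.] [[586.1, 5.4], [562.7, 3.8]]
top green [209. 247.  22.  20.] [[446.0, 167.0], [437.4, 148.3]]
top green [  7. 181.  18.   4.] [[590.1, 613.5], [566.2, 547.6]]
side red [318. 253.  31.  21.] [[567.6, -113.3], [543.6, -186.7]]
side red [321. 212.  11.  14.] [[596.7, -16.7], [568.0, -105.9]]
side green [302. 211.  25.  17.] [[558.7, -4.8], [536.1, -95.9]]
side green [305. 170.   9.  12.] [[589.7, 110.2], [562.1, 0.4]]
side green [275.  50.   2.  24.] [[608.8, 638.5], [578.1, 442.6]]
```

View pics/fin.png

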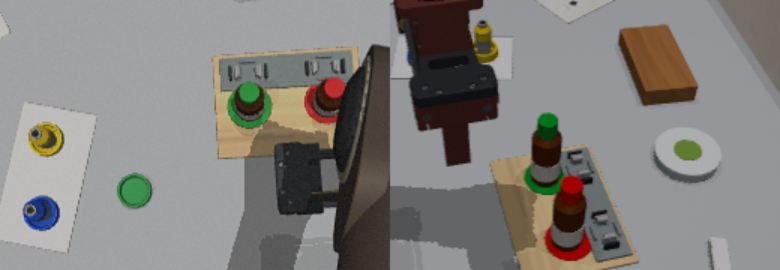

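Both lenses stand in their own cups, and both bottles stand upright mid-disc. The caps measure within 2 mm of the disc centres in the top view. The dish is undisturbed and the gripper is clear.

```bash
python3 -c "
from rig import ctrl
print(ctrl.close_job())"
```

```text
the job is handed in; nothing more can be done
None
```

The job is done and handed in at about 49 s of the 144 s allowed: both lenses stand upright in the cups of their own colour, both bottles are back upright on the middle of their discs, and the dish was left alone.

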